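Right the toppled sample plate and hold it flush on the sloped stage

ROBOT

A 6-joint arm with a two-finger parallel gripper is mounted at the origin on the work surface. World frame = base frame: x ahead of the robot, y to its left, z up, the work surface at z = 0. Lengths are in m, angles in rad, forces in N, time in s.
With the tool pointing down it reaches from about 0.375 to 0.9 m from the base axis. Payload 3.1 kg.
Tool frame: the origin (TCP) lies midway between the tips of the shut fingers; the grasp point (between the pads) lies 19 mm behind it; x points along the fingers, z is the direction in which the jaws open and shut, and the axes are right-handed (so a half turn about x gives the same grasp; the last joint's range is limited). The gripper opens to 85 mm and grips with 20 to 120 N. Pads are 22 mm wide; open, the fingers measure 114 mm over their backs; the gripper's body (76 mm by 85 mm) begins 54 mm behind the grasp point. The pads swing forward as they close: fully open they stand 13 mm farther back than shut.
Start: joints at [-1.431, 0.527, 1.433, -0, 1.181, -0.178], TCP at [0.195, -0.594, 0.231] pointing down, gripper open.
Joint ranges: [-3.08, 3.08], [-0.75, 2.2], [0.22, 2.44], [-1.43, 4.57], [0, 2.65], [-2.85, 2.85]. Speed limits (rad/s): [2.79, 2.79, 3.14, 3.14, 3.14, 3.14].

INTERFACE

Orientations are given as a unit quaternion [x, y, z, w].
In Python, from station import telemetry, optics, manip gives the robot as it stands.
- The arm moves only by the tool step_arm, never from a script. Its argument "commands" is a list of rows, each a list of 4 numbers: the shift along the tool's x, y, z in m, then the turn about the tool's x in rad. A call has 1 to 8 rows; each row is the pose to reach, as a shift and turn from the pose measured when the call began, along the tool's axes at that moment; what a row does not reach only later rows make up. A row lasts 1/12 s, in which the tool goes at most 41.7 mm and 7.16 degrees, less where a joint would pass 70% of its speed; a pose out of reach is approached as far as the arm can. A call with a gripper value outside its range is refused whole. "jaw" is the finger opening in m, from 0 to 0.0854, set as the call begins (left out, the last holds). The fingers move at their own pace and stop on an object; "grip_force" is the grip in N (left out, the last holds). Time passes only in rows, so rows that repeat a pose let the fingers close. It gives the time, the measured TCP pose, the force and the opening at its end, in the units of the state.
- telemetry.sense(): the state, without advancing time (a new reading comes with each control period).
- optics.snapshot(name): name is "scene" or "top" or "wrist"; returns the picture (384x512x3 uint8, red, green, blue); there is no depth.
- optics.camera_params(name): a dict with "mtx" (3x3 intrinsics, pixels), "k1" (the pictures are not rectified: a ray, as slopes to the right and down, at radius r is drawn at 1 + k1 r^2 times it, then the intrinsics apply), "origin" and "attitude" of the camera in the world. Camera axes: x right, y down, z forward; pixel columns grow to the right and rows downward; lengths in m; the calibration is good to about 2 mm. A picture is of the moment at which its call begins: read the wrist's pose just before it. camera_params takes no time and is no camera call; for the wrist camera it gives the pose at the moment of the call.
- manip.sign_off(): hands the job in, once; it reports no verdict.
The state is a dict: "t": time; "q": joint angles; "qd": joint speeds; "tau": joint torques, N m; "tcp_pos": TCP position; "tool_rot": TCP orientation; "force": force on the tool from outside, world axes, zero at the start; "ft_torque": the same for the moment, N m; "finger_gap": opening from 0.0 (shut) to 1.0 (fully open).
Only numpy, scipy, OpenCV 4.12 (cv2) and the standard library are available. Lean on these libraries where they do the work, as an engineer would, in place of code of your own. Each camera call takes 0.05 s, during which the arm holds its last target.

TASK

The sample plate with the ball knob has toppled over: stand it upright on its plate on the table and let go of it there. Then take it by the knob, tilt it to match the sloped face of the stage, and lay it flush on that face, centred and with its edges parallel to the face's edges. Finish while still holding the knob, keeping the plate pressed on the face with a light, steady push of about 10 N; leave the lens post, the jar and the screwdriver alone and do not shift the stage or its slope.

Things in the scene. Friction and masses are not known exactly. Their poses are not given: they have to be found in the camera images.
- sample: Square aluminium plate 60 x 60 x 8 mm with a 10 mm stem on its middle carrying a ball knob; about 0.16 kg, balancing 22 mm above its underside (left leaning under 45 deg, it settles upright). Origin: centre of the underside; z runs up the stem, x and y along the plate's edges. Starts toppled on a plate edge and the knob, z dipping about 17 deg, knob to the robot's left +-35 deg.
- knob (a point): Centre of the black ball knob, 28 mm in diameter, 64 mm above the plate's underside along the sample's z: about 14 mm above the table when toppled, 64 mm upright. The ball can turn between the finger pads when a surface pushes the plate.
- face (a point): Centre of the stage's sloped face, an aluminium square 110 x 110 mm, 12 mm thick, about 75 mm above the table. z is the outward normal, y level along the hinge, x up the slope, away from the robot. The fixed base is 130 x 150 mm; the dark cheeks beside the table (148 mm over all, clamp knob 12 mm more at +y) are 70 mm high, below the face's centre.
- face_top (a point): Middle of the upper edge of the sloped face, 55 mm from the face's centre along its x.
- tilt_table (a joint): Slope of the face in rad, 0.25 to 0.52: 0 is level, positive leans its normal to the stage's -x, towards the robot's side. A stiff clamped hinge that does not yield to a push under 40 N; not to be turned.
- lens_post: Bystander: lens in a black ring, 48 mm in diameter, on a steel post with a round foot 52 mm in diameter, 123 mm high overall, loose. Origin: centre of its underside.
- jar: Bystander: small closed amber glass jar, 44 mm in diameter, 60 mm high, loose. Origin: centre of its underside.
- driver: Bystander: screwdriver about 170 mm long with black handle, lying on the table. Origin: under its middle; its own x points to the tip.
Not all that is in view belongs to the job. What is shaped like the sample but red or turquoise is not meant.

How it is judged:
By the outcome, as a careful person would: the job done as asked, in the order asked, and still so for the second after the job is handed in, while the arm keeps its last pose, push and grip.
It also fails if it takes over 64 s, if anything falls off the work surface, if the arm or the gripper's body presses on something with over 40 N, if the wrist force passes 120 N, or if a joint passes its speed limit or range.

## Working session

There is one attempt and no reset: what is moved stays moved. The work goes in short steps, Python scripts to look and compute and a tool call to move; the robot and the scene stay as the last step left them, time stands still between calls to the robot, and variables do not carry over. Pictures are saved under pics/ and viewed, and the job is handed in when it is done.

Besides the shell and the picture viewer there is one more tool, called after "Emit:" by a JSON object that holds its "fn" and its "kwargs". step_arm: Moves the arm, as the interface text tells. Its arguments: {"type":"object","properties":{"commands":{"type":"array","items":{"type":"array","items":{"type":"number"}}},"jaw":{"type":"number"},"grip_force":{"type":"number"}},"required":["commands"]}

```bash
ls -la; mkdir -p pics; cat > h.py <<'E'
import numpy as np, cv2, json
from scipy.spatial.transform import Rotation as R
from station import telemetry, optics, manip
def save(name,fn,scale=1.5):
    im=optics.snapshot(name); cv2.imwrite('pics/raw_'+fn,im[:,:,::-1])
    b=cv2.resize(im[:,:,::-1],None,fx=scale,fy=scale,interpolation=cv2.INTER_CUBIC)
    cv2.imwrite('pics/'+fn,b); return im
E
python3 - <<'E'
from h import *
s=telemetry.sense()
for k,v in s.items(): print(k,np.round(v,4))
for n in ['scene','top','wrist']:
    print(n,optics.camera_params(n))
    save(n,n+'0.png')
E
```

```text
total 12
drwxr-xr-x  3 agent agent 4096 Dec  7 08:10 .
drwxr-xr-x 23 root  root  4096 Dec  7 08:10 ..
drwxr-xr-x  2 agent agent 4096 Dec  7 08:10 pics
t 0.0
q [-1.4315  0.5284  1.4339  0.      1.1814 -0.1785]
qd [-0.0011 -0.0006  0.0003 -0.0015  0.0001 -0.001 ]
tau [-6.00000e-04 -4.42353e+01 -1.78023e+01 -4.00000e-04  8.40000e-03
 -0.00000e+00]
tcp_pos [ 0.1952 -0.593   0.2304]
tool_rot [ 0.4151  0.5733 -0.414   0.5723]
force [ 0.3815 -0.7994  0.151 ]
ft_torque [ 0.0521 -0.0352 -0.03  ]
finger_gap 0.9979
scene {'mtx': array([[487.51312705,   0.        , 260.42189391],
       [  0.        , 487.51312705, 195.04174847],
       [  0.        ,   0.        ,   1.        ]]), 'k1': 0.02721798768626301, 'origin': array([ 0.98078606, -0.50087774,  1.11572985]), 'attitude': array([ 0.92448202,  0.27603065, -0.07606356, -0.251703  ])}
top {'mtx': array([[348.26031303,   0.        , 260.92859422],
       [  0.        , 348.26031303, 194.32287523],
       [  0.        ,   0.        ,   1.        ]]), 'k1': -0.030398740666801257, 'origin': array([0.5541361 , 0.02999026, 0.8463377 ]), 'attitude': array([-0.7027187 ,  0.70876969, -0.05260074,  0.03263606])}
wrist {'mtx': array([[298.67332425,   0.        , 254.58959784],
       [  0.        , 298.67332425, 187.410039  ],
       [  0.        ,   0.        ,   1.        ]]), 'k1': 0.0072479736200395176, 'origin': array([ 0.2648599 , -0.5696555 ,  0.37346311]), 'attitude': array([ 0.80138913, -0.57980548, -0.08693643,  0.11850368])}
```

View pics/scene0.png

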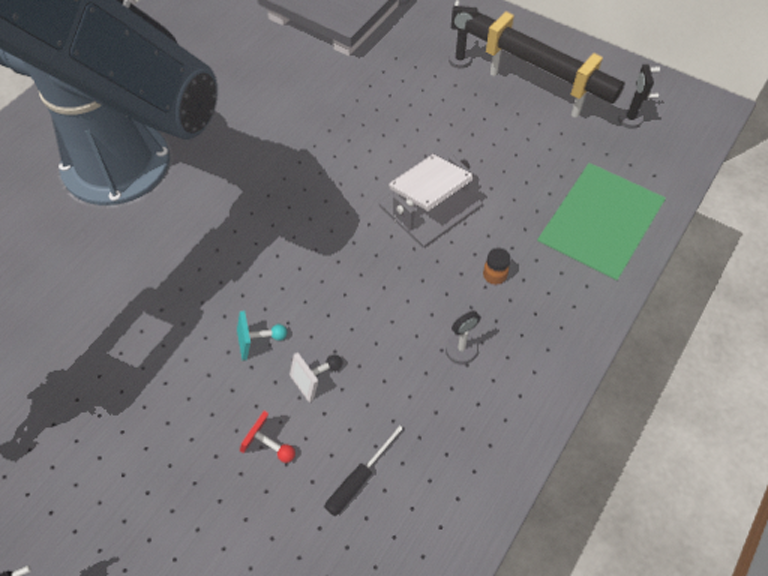

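View pics/top0.png

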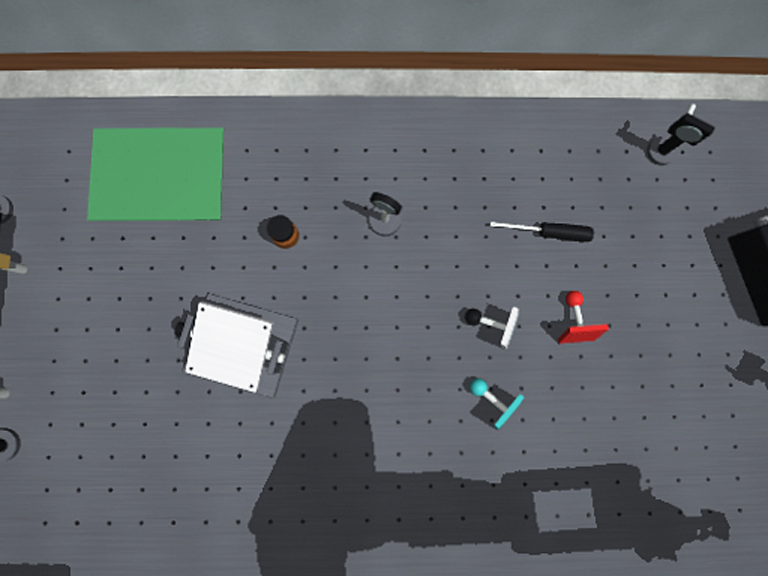

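View pics/wrist0.png

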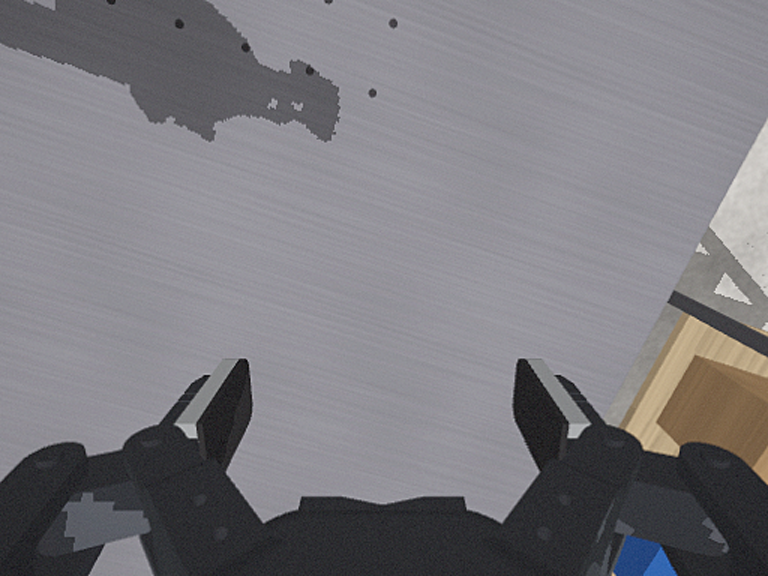

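The candidates, in 1.5x top-view pixels: a metal plate with a black knob at (473,317), a red one at (575,298) and a turquoise one at (480,387). The bare aluminium one with the black knob fits the description, and I'll confirm it in a crop.

```bash
cat >> h.py <<'E'
def cam(n): 
    c=optics.camera_params(n); return c
def ray(c,uv):
    uv=np.asarray(uv,float).reshape(-1,1,2)
    d=cv2.undistortPoints(uv,c['mtx'],np.array([c['k1'],0,0,0.])).reshape(-1,2)
    d=np.c_[d,np.ones(len(d))]; d=R.from_quat(c['attitude']).apply(d)
    return c['origin'],d
def onplane(c,uv,z):
    o,d=ray(c,uv); t=(z-o[2])/d[:,2]; return o+d*t[:,None]
def proj(c,P):
    r=R.from_quat(c['attitude']).inv(); Pc=r.apply(np.atleast_2d(P)-c['origin'])
    return cv2.projectPoints(Pc,np.zeros(3),np.zeros(3),c['mtx'],np.array([c['k1'],0,0,0.]))[0].reshape(-1,2)
E
python3 - <<'E'
from h import *
t=cv2.imread('pics/raw_top0.png'); s=cv2.imread('pics/raw_scene0.png')
a=cv2.resize(t[185:300,295:415],None,fx=5,fy=5,interpolation=cv2.INTER_CUBIC);cv2.imwrite('pics/c_top.png',a)
b=cv2.resize(s[205:315,150:280],None,fx=5,fy=5,interpolation=cv2.INTER_CUBIC);cv2.imwrite('pics/c_scene.png',b)
b=cv2.resize(s[95:170,245:330],None,fx=8,fy=8,interpolation=cv2.INTER_CUBIC);cv2.imwrite('pics/c_stage_s.png',b)
b=cv2.resize(t[190:270,110:205],None,fx=7,fy=7,interpolation=cv2.INTER_CUBIC);cv2.imwrite('pics/c_stage_t.png',b)
c=cam('top')
for nm,uv,z in [('knob',(473,317),.014),('red knob',(575,298),.014),('turq',(480,387),.014),('jar',(282,225),.06),('lens',(385,220),0),('driver',(545,230),.01),('stage',(229,347),.075)]:
    print(nm,onplane(c,np.array(uv)/1.5,z).round(3))
c=cam('scene')
for nm,uv,z in [('knob',(335,362),.014),('stage',(431,182),.075)]:
    print(nm,onplane(c,np.array(uv)/1.5,z).round(3))
E
```

```text
knob [[ 0.613 -0.125  0.014]]
red knob [[ 0.642 -0.292  0.014]]
turq [[ 0.502 -0.133  0.014]]
jar [[0.753 0.174 0.06 ]]
lens [[0.776 0.015 0.   ]]
driver [[ 0.756 -0.25   0.01 ]]
stage [[0.567 0.246 0.075]]
knob [[ 0.619 -0.122  0.014]]
stage [[0.577 0.245 0.075]]
```

View pics/c_top.png

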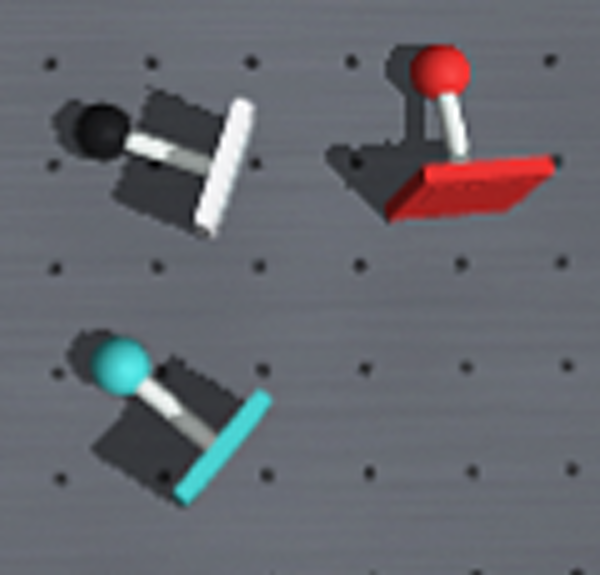

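View pics/c_scene.png

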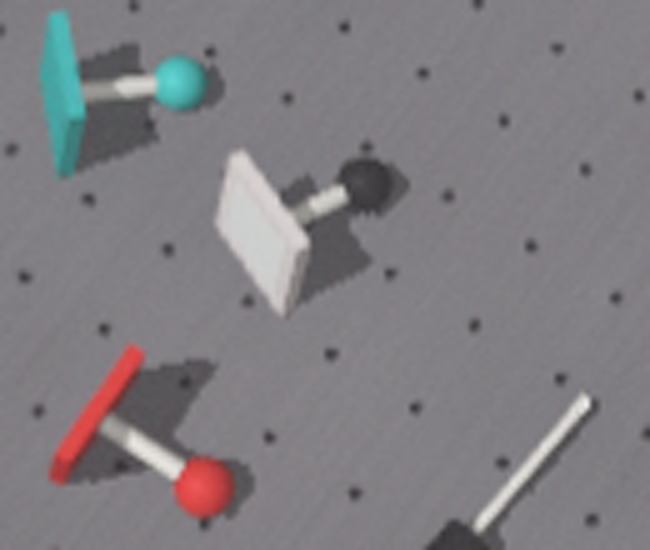

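View pics/c_stage_s.png

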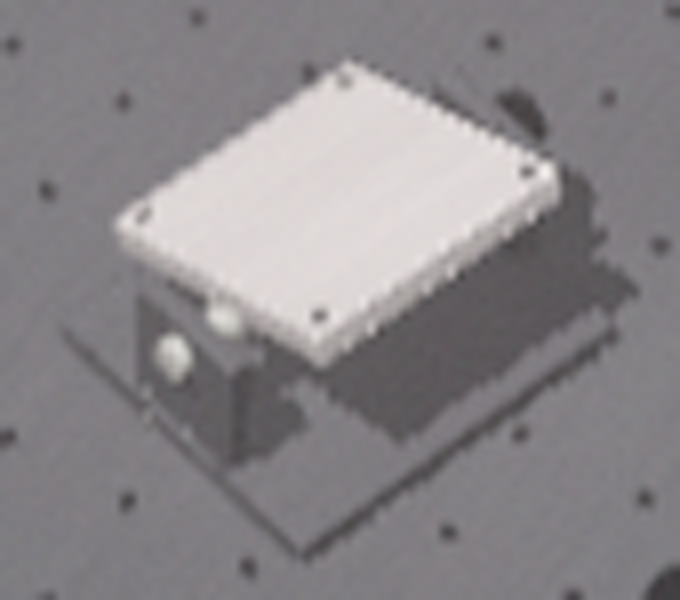

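View pics/c_stage_t.png

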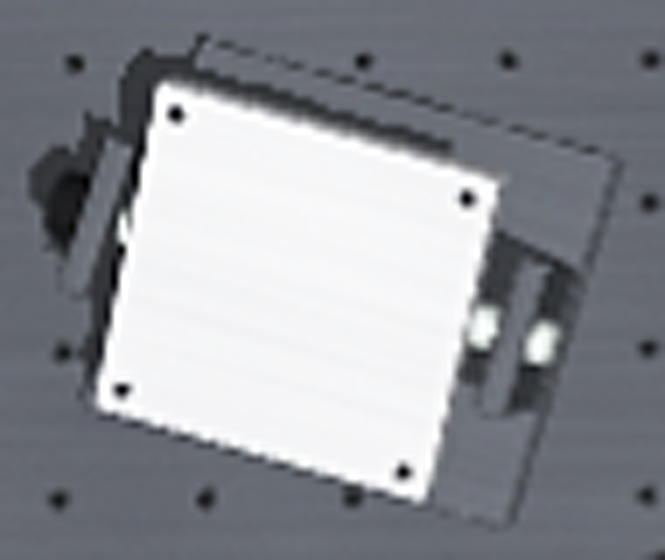

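The crops confirm the sample: bare aluminium with a black knob at (101,131) in the top crop, and the red and turquoise look-alikes set apart from it. Next I'll fit the poses of the sample and the face.

```bash
cat > fit.py <<'E'
from h import *
from scipy.optimize import least_squares
ct,cs=cam('top'),cam('scene')
def unc(p,sc,off): return (np.array(p,float)+0.5)/sc-0.5+np.array(off)
T=unc([(158,82),(500,183),(427,503),(95,408)],7,(110,190))
S=unc([(560,180),(320,345),(115,222),(345,60)],8,(245,95))
C=np.array([(1,1,0),(1,-1,0),(-1,-1,0),(-1,1,0)])*.055
def fpose(p):  # x,y,z,yaw,tilt
    # normal leans to -x: rotation about y by -tilt
    return R.from_euler('z',p[3])*R.from_euler('y',-p[4])
def res(p,full=False):
    P=fpose(p).apply(C)+p[:3]
    w=np.r_[(proj(ct,P)-T).ravel()/1.0,(proj(cs,P+np.r_[p[5:8]])-S).ravel()/1.0,p[5:8]/.002,(p[2]-.075)/.003]
    return w
s=least_squares(res,[.57,.246,.075,-.2,.4,0,0,0])
print('stage',s.x.round(4),np.degrees(s.x[3:5])); print(s.fun.round(2))
J=s.jac; print('sd',(np.sqrt(np.diag(np.linalg.inv(J.T@J)))*.4).round(4))
# sample
Tk=unc([(101,131),(255,103),(235,97),(195,228),(213,237)],5,(295,185))
Sk=unc([(366,184),(218,228),(283,313),(308,243),(238,150)],5,(150,205))
def smp(p,L):
    # z axis azimuth p[2], dip p[3]; local x: knob-plane upward edge dir, y horizontal
    a,d=p[2],p[3]
    z=np.array([np.cos(a)*np.cos(d),np.sin(a)*np.cos(d),-np.sin(d)])
    u=np.array([np.cos(a)*np.sin(d),np.sin(a)*np.sin(d),np.cos(d)])
    y=np.cross(z,u)
    K=np.array([p[0],p[1],.014])
    L=np.atleast_2d(L); return K+L[:,:1]*u+L[:,1:2]*y+(L[:,2:]-.064)*z
if __name__=='__main__':
    for p in [np.array([.615,-.124,np.radians(105),np.radians(16.)])]:
        L=[(i*.03,j*.03,k) for i in(1,-1) for j in(1,-1) for k in(0,.008)]
        print(np.c_[L,((proj(ct,smp(p,L))-np.array([295,185])+.5)*5-.5).round(0),((proj(cs,smp(p,L))-np.array([150,205])+.5)*5-.5).round(0)])
        print(((proj(ct,smp(p,(0,0,.064)))-np.array([295,185])+.5)*5-.5).round(0),((proj(cs,smp(p,(0,0,.064)))-np.array([150,205])+.5)*5-.5).round(0))
E
python3 fit.py
```

```text
stage [ 5.670e-01  2.489e-01  7.360e-02 -2.812e-01  3.113e-01  2.200e-03
  8.000e-04 -3.000e-04] [-16.10899831  17.83573818]
[ 0.2  -0.06 -0.07 -0.78 -0.42 -0.25 -0.19 -0.15 -0.19 -0.63 -0.56  0.13
 -0.79 -0.13 -0.04  0.21  1.12  0.42 -0.17 -0.46]
sd [0.0004 0.0005 0.001  0.0049 0.0106 0.0006 0.0006 0.0007]
[[ 3.00e-02  3.00e-02  0.00e+00  2.12e+02  2.80e+01  3.71e+02  2.57e+02]
 [ 3.00e-02  3.00e-02  8.00e-03  1.95e+02  3.30e+01  3.77e+02  2.45e+02]
 [ 3.00e-02 -3.00e-02  0.00e+00  2.51e+02  1.54e+02  2.52e+02  2.21e+02]
 [ 3.00e-02 -3.00e-02  8.00e-03  2.34e+02  1.58e+02  2.59e+02  2.08e+02]
 [-3.00e-02  3.00e-02  0.00e+00  2.16e+02  3.40e+01  3.67e+02  3.35e+02]
 [-3.00e-02  3.00e-02  8.00e-03  2.00e+02  3.90e+01  3.73e+02  3.22e+02]
 [-3.00e-02 -3.00e-02  0.00e+00  2.51e+02  1.52e+02  2.52e+02  2.99e+02]
 [-3.00e-02 -3.00e-02  8.00e-03  2.35e+02  1.56e+02  2.58e+02  2.87e+02]]
[[102. 129.]] [[358. 183.]]
```

```bash
cat > fit2.py <<'E'
from fit import *
L=[(i*.03,j*.03,k) for i in(1,-1) for j in(1,-1) for k in(0,.008)]
Lh=np.array(L)
t=cv2.imread('pics/raw_top0.png'); s=cv2.imread('pics/raw_scene0.png')
def mask(im,off,size,sc=5):
    c=cv2.resize(im[off[1]:off[1]+size[1],off[0]:off[0]+size[0]],None,fx=sc,fy=sc,interpolation=cv2.INTER_CUBIC)
    g=c.min(2); return c,g
ctop,gt=mask(t,(295,185),(120,115)); csc,gs=mask(s,(150,205),(130,110))
mt=(gt>150).astype(np.uint8); ms=(gs>150).astype(np.uint8)
# keep largest comp after opening the stem away
def big(m):
    m=cv2.morphologyEx(m,cv2.MORPH_OPEN,np.ones((3,3)))
    n,l,st,_=cv2.connectedComponentsWithStats(m); k=1+np.argmax(st[1:,4]); return (l==k).astype(np.uint8)
ms=cv2.morphologyEx(ms,cv2.MORPH_OPEN,cv2.getStructuringElement(cv2.MORPH_ELLIPSE,(35,35)))
mt=cv2.morphologyEx(mt,cv2.MORPH_OPEN,cv2.getStructuringElement(cv2.MORPH_ELLIPSE,(15,15)))
ms=big(ms)
# top: stem vs plate
mt=big(mt)
cv2.imwrite('pics/m.png',np.hstack([cv2.resize(mt*255,(400,383)),cv2.resize(ms*255,(400,383))]))
def pr(c,P,off): return (proj(c,P)-np.array(off)+.5)*5-.5
def cost(p,ret=False):
    q=[p[0],p[1],p[2],p[3]]
    P=smp(q,Lh); K=smp(q,(0,0,.064)); sh=np.r_[p[4:6],0]
    tot=0
    for c,off,m,kk,h in((ct,(295,185),mt,(101,131),0*sh),(cs,(150,205),ms,(366,184),sh)):
        hull=cv2.convexHull(pr(c,P+h,off).astype(np.float32))
        r=np.zeros_like(m); cv2.fillConvexPoly(r,np.round(hull*16).astype(np.int32),1,shift=4)
        tot+=1-(r&m).sum()/max(1,(r|m).sum())
        tot+=(np.linalg.norm(pr(c,K+h,off)[0]-kk)/25)**2*.3
    return tot+ (np.linalg.norm(p[4:6])/.004)**2*.05
from scipy.optimize import minimize
best=None
for a in (68,73,78):
    r=minimize(cost,[.613,-.124,np.radians(a),np.radians(16),0.002,0],method='Nelder-Mead',options=dict(initial_simplex=np.array([[.613,-.124,np.radians(a),np.radians(16),0.002,0]]*7)+np.vstack([np.zeros(6),np.diag([.004,.004,.1,.03,.002,.002])]),maxiter=800))
    print(r.x.round(4),np.degrees(r.x[2:4]),r.fun)
    if best is None or r.fun<best.fun: best=r
p=best.x
for img,c,off,h in((ctop,ct,(295,185),0),(csc,cs,(150,205),np.r_[p[4:6],0])):
    q=pr(c,smp(p,Lh)+h,off)
    for i in range(8):
        for j in range(i):
            if (np.abs(Lh[i]-Lh[j])>1e-6).sum()==1: cv2.line(img,tuple(q[i].astype(int)),tuple(q[j].astype(int)),(0,255,0),1)
    k=pr(c,smp(p,(0,0,.064))+h,off)[0]; cv2.circle(img,tuple(k.astype(int)),3,(0,0,255),-1)
cv2.imwrite('pics/ov1.png',np.hstack([cv2.resize(ctop,(400,383)),cv2.resize(csc,(400,338+45))]))
# scale check of stem dir
print('plate centre',smp(p,(0,0,0)))
E
python3 fit2.py
```

```text
stage [ 5.670e-01  2.489e-01  7.360e-02 -2.812e-01  3.113e-01  2.200e-03
  8.000e-04 -3.000e-04] [-16.10899831  17.83573818]
[ 0.2  -0.06 -0.07 -0.78 -0.42 -0.25 -0.19 -0.15 -0.19 -0.63 -0.56  0.13
 -0.79 -0.13 -0.04  0.21  1.12  0.42 -0.17 -0.46]
sd [0.0004 0.0005 0.001  0.0049 0.0106 0.0006 0.0006 0.0007]
[ 6.146e-01 -1.243e-01  1.213e+00  2.753e-01  1.700e-03  1.200e-03] [69.49717536 15.77088549] 0.2843460354445958
[ 6.1500e-01 -1.2440e-01  1.2134e+00  2.7450e-01  1.7000e-03  1.0000e-03] [69.52226929 15.72738208] 0.28151563880942987
[ 0.6151 -0.1245  1.2084  0.2731  0.0016  0.0015] [69.23595174 15.65030676] 0.28182963996603255
plate centre [[ 0.59347266 -0.18207819  0.03134787]]
```

```bash
ls pics
```

```text
c_scene.png
c_stage_s.png
c_stage_t.png
c_top.png
m.png
ov1.png
raw_scene0.png
raw_top0.png
raw_wrist0.png
scene0.png
top0.png
wrist0.png
```

View pics/ov1.png

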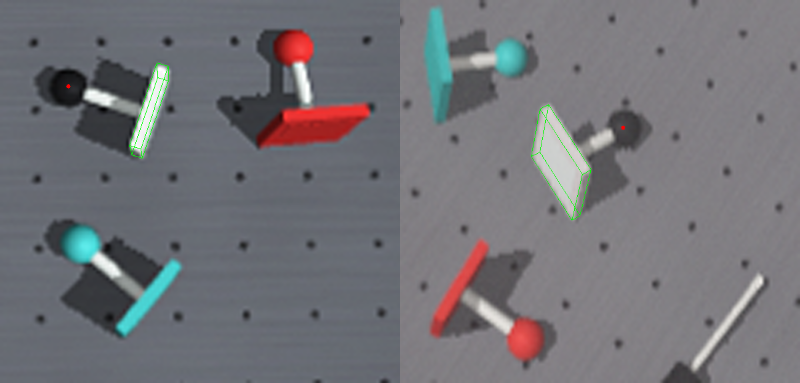

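```bash
cat >> h.py <<'E'
def st():
    s=telemetry.sense(); r=R.from_quat(s['tool_rot']); m=r.as_matrix()
    return s,m
def yaw(m): return np.degrees(np.arctan2(m[1,2],m[0,2]))  # azimuth of jaw axis
def row(pos,jaz,s=None,m=None):
    """shift+turn to reach TCP pos with jaw azimuth jaz deg (mod 180)"""
    if s is None: s,m=st()
    d=m.T@(np.asarray(pos)-s['tcp_pos'])
    dy=(jaz-yaw(m)+90)%180-90
    return np.r_[d,-np.radians(dy)].round(4)
def info():
    s,m=st(); print('t',round(s['t'],2),'tcp',s['tcp_pos'].round(4),'jaw az',yaw(m).round(2),'xax',m[:,0].round(3),'F',np.round(s['force'],2),'M',np.round(s['ft_torque'],2),'gap',round(s['finger_gap'],3),'q6',np.round(s['q'],2))
    return s,m
E
python3 - <<'E'
from h import *
s,m=info()
print(m.round(3))
print(row([.615,-.1245,.13],159.4))
c=cam('top')
print('red', onplane(c,np.array([(373,228),(406,218),(380,218),(406,216.5)]),.03).round(3))
print('red z0', onplane(c,np.array([(373,228),(406,218)]),.0).round(3))
E
```

```text
t 0.15 tcp [ 0.1952 -0.5931  0.2306] jaw az -71.79 xax [-0.     0.002 -1.   ] F [ 0.03 -0.17  1.07] M [0.01 0.01 0.04] gap 0.998 q6 [-1.43  0.53  1.43 -0.    1.18 -0.18]
[[-0.     0.95   0.312]
 [ 0.002  0.312 -0.95 ]
 [-1.     0.    -0.002]]
[ 0.1012  0.5452 -0.3138 -0.8935]
red [[ 0.571 -0.258  0.03 ]
 [ 0.594 -0.339  0.03 ]
 [ 0.594 -0.276  0.03 ]
 [ 0.597 -0.339  0.03 ]]
red z0 [[ 0.572 -0.268  0.   ]
 [ 0.595 -0.352  0.   ]]
```

Emit:
{"fn": "step_arm", "kwargs": {"commands": [[0.0, 0.03, -0.017, -0.05], [0.01, 0.065, -0.037, -0.15], [0.02, 0.1, -0.058, -0.25], [0.03, 0.135, -0.078, -0.35], [0.03, 0.17, -0.098, -0.45], [0.03, 0.205, -0.118, -0.55], [0.03, 0.24, -0.138, -0.65], [0.03, 0.275, -0.158, -0.75]], "jaw": 0.05}}

```text
t: 0.82
tcp_pos: [0.4079, -0.3553, 0.2006]
tool_rot: [0.175, 0.686, -0.174, 0.685]
force: [0.6, -0.5, -0.0]
finger_gap: 0.59
```

```bash
python3 -c "
from h import *
info(); print(row([.615,-.1245,.13],159.4))"
```

```text
t 0.82 tcp [ 0.4079 -0.3553  0.2006] jaw az -28.56 xax [-0.001  0.002 -1.   ] F [ 0.61 -0.54 -0.02] M [ 0.02  0.01 -0.06] gap 0.59 q6 [-0.92  0.46  1.68  0.    1.01 -0.43]
[ 0.071   0.3016  0.0717 -0.1389]
```

Emit:
{"fn": "step_arm", "kwargs": {"commands": [[0.005, 0.035, 0.008, -0.03], [0.01, 0.075, 0.018, -0.07], [0.02, 0.115, 0.027, -0.1], [0.03, 0.155, 0.037, -0.14], [0.04, 0.195, 0.046, -0.14], [0.05, 0.235, 0.056, -0.14], [0.06, 0.275, 0.065, -0.14], [0.07, 0.3, 0.072, -0.14]]}}

```text
t: 1.48
tcp_pos: [0.6164, -0.123, 0.1305]
tool_rot: [0.126, 0.696, -0.124, 0.696]
force: [0.5, -0.5, 0.3]
finger_gap: 0.589
```

Emit:
{"fn": "step_arm", "kwargs": {"commands": [[0, 0, 0, 0], [0, 0, 0, 0]]}}

```text
t: 1.65
tcp_pos: [0.6165, -0.1208, 0.1292]
tool_rot: [0.125, 0.697, -0.123, 0.695]
force: [-0.5, -0.4, 0.5]
finger_gap: 0.588
```

```bash
python3 -c "
from h import *
info(); print(row([.615,-.1245,.13],159.4))
c=cam('wrist'); save('wrist','w1.png')
print(proj(c,[[.615,-.1245,.014],[.5935,-.182,.0313]])*1.5)"
```

```text
t 1.65 tcp [ 0.6165 -0.1208  0.1292] jaw az -20.21 xax [-0.002  0.004 -1.   ] F [-0.49 -0.43  0.54] M [ 0.04  0.03 -0.01] gap 0.588 q6 [-0.37  0.66  1.51  0.    0.98 -0.02]
[-0.0009 -0.004  -0.0002  0.0068]
[[383.88708103 281.20048943]
 [383.25137015 386.68142957]]
```

View pics/w1.png

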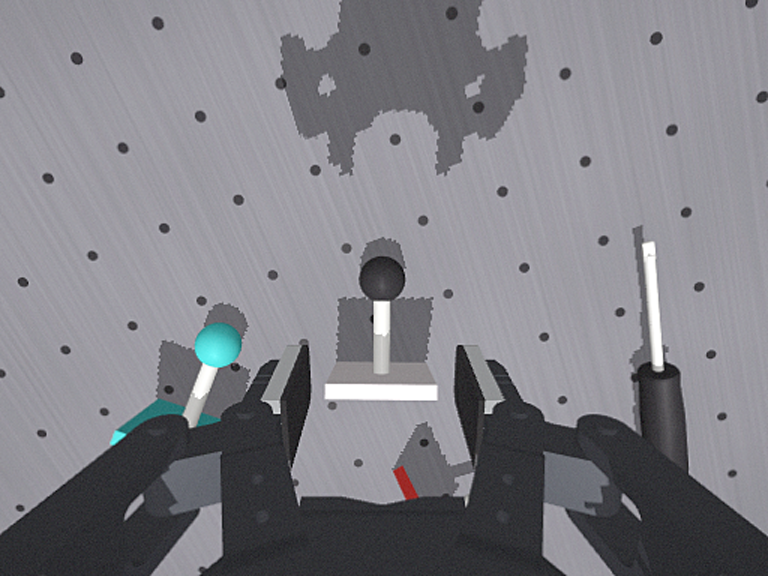

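Emit:
{"fn": "step_arm", "kwargs": {"commands": [[0.02, -0.002, 0, 0.005], [0.045, -0.004, 0, 0.007], [0.07, -0.004, 0, 0.007], [0.09, -0.004, 0, 0.007], [0.105, -0.004, 0, 0.007], [0.115, -0.004, 0, 0.007], [0.122, -0.004, 0, 0.007], [0.124, -0.004, 0, 0.007]]}}

```text
t: 2.37
tcp_pos: [0.6135, -0.1267, 0.0052]
tool_rot: [0.129, 0.697, -0.127, 0.694]
force: [-0.4, 0.4, -0.2]
finger_gap: 0.583
```

```bash
python3 -c "
from h import *
info(); print(row([.615,-.1245,.003],159.4))
c=cam('wrist'); save('wrist','w2.png')"
```

```text
t 2.37 tcp [ 0.6135 -0.1267  0.0052] jaw az -20.81 xax [-0.003  0.003 -1.   ] F [-0.4   0.41 -0.17] M [ 0.02  0.01 -0.04] gap 0.583 q6 [-0.38  0.84  1.56  0.    0.75 -0.02]
[ 0.0022  0.0026  0.0006 -0.0036]
```

View pics/w2.png

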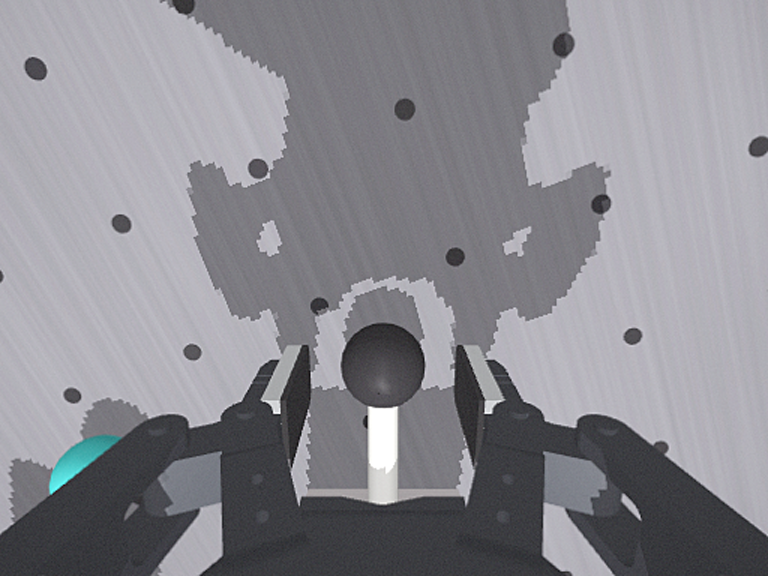

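The knob sits between the pads at (383,365), so I'll close.

Emit:
{"fn": "step_arm", "kwargs": {"commands": [[0.002, 0.002, 0.0, 0], [0.002, 0.002, 0.0, 0], [0.002, 0.002, 0, 0], [0.002, 0.002, 0, 0], [0.002, 0.002, 0, 0], [0.002, 0.002, 0, 0]], "jaw": 0.0, "grip_force": 30}}

```text
t: 2.92
tcp_pos: [0.6152, -0.1249, 0.0043]
tool_rot: [0.128, 0.696, -0.127, 0.695]
force: [0.9, -1.7, 3.4]
finger_gap: 0.307
```

```bash
python3 -c "
from h import *
s,m=info(); print(row([.615,-.1245,.003],159.4)); print(m.round(3))
c=cam('wrist'); save('wrist','w3.png')"
```

```text
t 2.92 tcp [ 0.6152 -0.1249  0.0043] jaw az -20.78 xax [-0.001  0.002 -1.   ] F [ 0.95 -1.71  3.45] M [-0.03  0.02 -0.07] gap 0.307 q6 [-0.38  0.84  1.56  0.    0.74 -0.02]
[ 0.0013  0.0002 -0.0003 -0.0032]
[[-0.001  0.355  0.935]
 [ 0.002  0.935 -0.355]
 [-1.     0.002 -0.001]]
```

View pics/w3.png

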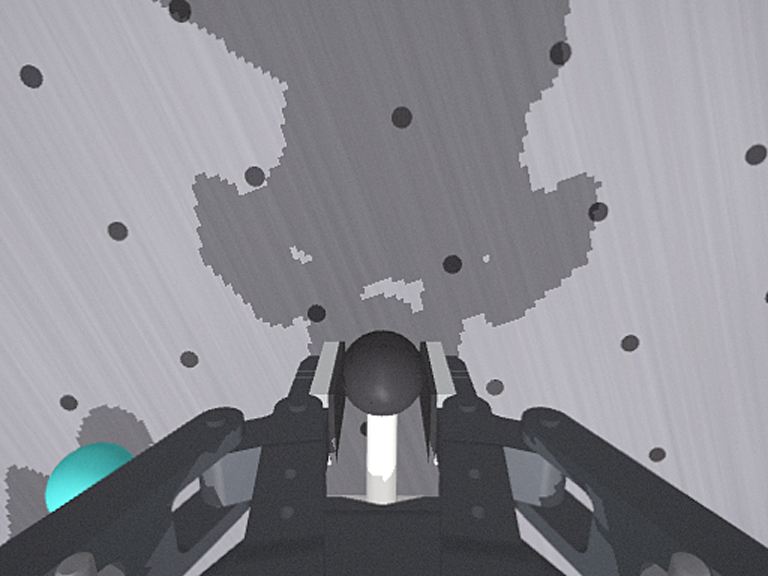

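Emit:
{"fn": "step_arm", "kwargs": {"commands": [[-0.005, 0, 0, 0], [-0.012, 0, 0, 0], [-0.02, 0, 0, 0], [-0.028, 0, 0, 0], [-0.036, 0, 0, 0], [-0.044, 0, 0, 0], [-0.052, 0, 0, 0], [-0.055, 0, 0, 0]]}}

```text
t: 3.63
tcp_pos: [0.6161, -0.1252, 0.0611]
tool_rot: [0.128, 0.695, -0.127, 0.696]
force: [-0.1, -0.1, -2.2]
finger_gap: 0.304
```

```bash
python3 -c "
from h import *
s,m=info()
c=cam('wrist'); save('wrist','w4.png');
im=optics.snapshot('scene'); cv2.imwrite('pics/raw_s4.png',im[:,:,::-1]); cv2.imwrite('pics/s4.png',cv2.resize(im[180:315,150:290,::-1],None,fx=5,fy=4.4))"
```

```text
t 3.63 tcp [ 0.6161 -0.1252  0.0611] jaw az -20.78 xax [ 0.002  0.001 -1.   ] F [-0.13 -0.09 -2.16] M [ 0.05 -0.04  0.01] gap 0.304 q6 [-0.38  0.75  1.55  0.    0.84 -0.02]
```

View pics/w4.png

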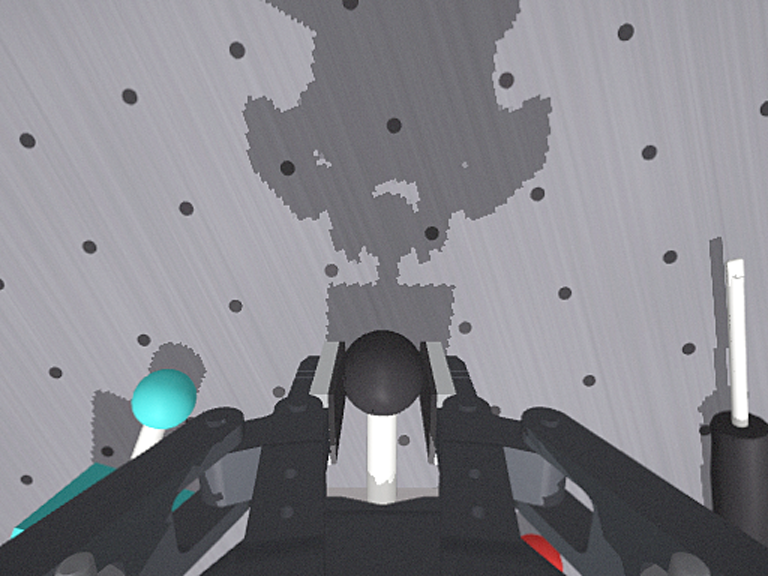

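View pics/s4.png

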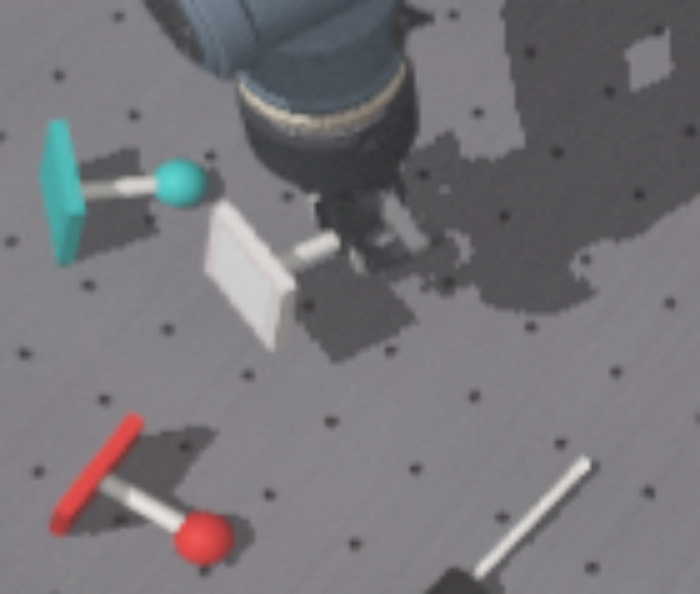

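Emit:
{"fn": "step_arm", "kwargs": {"commands": [[0, 0.02, 0, 0], [0, 0.045, 0, 0], [0, 0.065, 0, 0], [0.01, 0.07, 0, 0], [0.025, 0.07, 0, 0], [0.04, 0.07, 0, 0], [0.048, 0.07, 0, 0], [0.053, 0.07, 0, 0]]}}

```text
t: 4.4
tcp_pos: [0.6393, -0.0597, 0.0054]
tool_rot: [0.128, 0.696, -0.127, 0.695]
force: [-0.3, 0.9, -1.6]
finger_gap: 0.306
```

Emit:
{"fn": "step_arm", "kwargs": {"commands": [[0.003, 0, 0, 0], [0.004, 0, 0, 0], [0.004, 0, 0, 0]]}}

```text
t: 4.65
tcp_pos: [0.6396, -0.0597, 0.0041]
tool_rot: [0.129, 0.696, -0.127, 0.695]
force: [-4.1, 3.0, 11.1]
finger_gap: 0.303
```

```bash
python3 -c "
from h import *
s,m=info()
print(row([.616+.355*.07,-.1252+.935*.07,.004],159.4))"
```

```text
t 4.65 tcp [ 0.6396 -0.0597  0.0041] jaw az -20.83 xax [-0.002  0.003 -1.   ] F [-4.12  2.99 11.14] M [ 0.41  0.62 -0.04] gap 0.303 q6 [-0.27  0.85  1.52  0.    0.77  0.09]
[ 0.0001  0.0004  0.0012 -0.004 ]
```

Emit:
{"fn": "step_arm", "kwargs": {"commands": [[-0.0075, -0.0025, 0, 0], [-0.0155, -0.006, 0, 0], [-0.024, -0.011, 0, 0], [-0.031, -0.016, 0, 0], [-0.037, -0.022, 0, 0], [-0.0435, -0.03, 0, 0], [-0.048, -0.037, 0, 0], [-0.052, -0.046, 0, 0]]}}

```text
t: 5.32
tcp_pos: [0.6231, -0.1036, 0.0565]
tool_rot: [0.129, 0.696, -0.127, 0.695]
force: [-0.3, -0.2, -1.3]
finger_gap: 0.302
```

```bash
python3 -c "
from h import *
s,m=info()
print(m.T@(s['tcp_pos']-np.array([.6396,-.0597,.0041])))
im=optics.snapshot('scene'); cv2.imwrite('pics/s5.png',cv2.resize(im[180:315,150:290,::-1],None,fx=5,fy=4.4))"
```

```text
t 5.32 tcp [ 0.6231 -0.1036  0.0565] jaw az -20.83 xax [-0.001  0.003 -1.   ] F [-0.25 -0.22 -1.31] M [ 0.07 -0.07 -0.01] gap 0.302 q6 [-0.34  0.76  1.54  0.    0.84  0.02]
[-5.25364938e-02 -4.68095537e-02  7.39880602e-05]
```

View pics/s5.png

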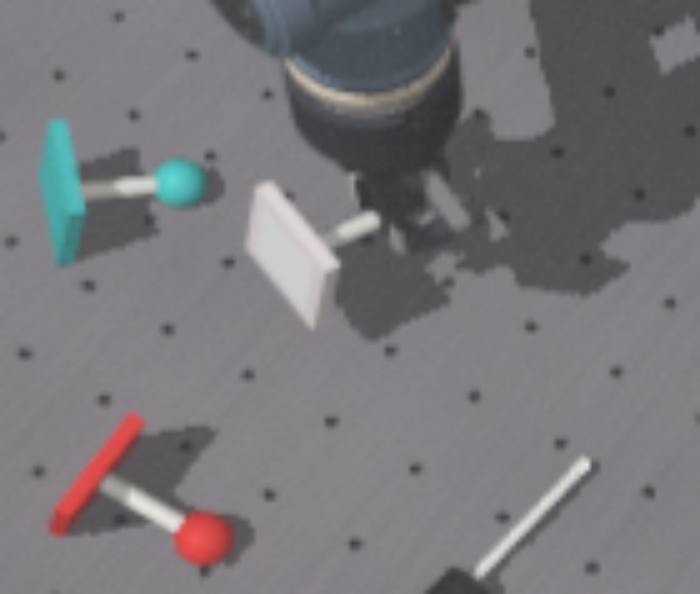

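The pads held the orientation, so the plate lifted off without turning. A lighter grip should let it swing down under gravity, so I'll go to about 75 mm knob height and reduce the grip.

Emit:
{"fn": "step_arm", "kwargs": {"commands": [[-0.004, 0, 0, 0], [-0.009, 0, 0, 0], [-0.009, 0, 0, 0], [-0.009, 0, 0, 0], [-0.009, 0, 0, 0]], "grip_force": 20}}

```text
t: 5.78
tcp_pos: [0.6229, -0.1051, 0.066]
tool_rot: [0.128, 0.696, -0.128, 0.695]
force: [-0.3, -0.1, -1.5]
finger_gap: 0.303
```

```bash
cat > look.py <<'E'
from h import *
import sys
s,m=info()
im=optics.snapshot('scene'); cv2.imwrite('pics/'+sys.argv[1],cv2.resize(im[180:315,150:290,::-1],None,fx=5,fy=4.4))
E
python3 look.py s6.png
```

```text
t 5.78 tcp [ 0.6229 -0.1051  0.066 ] jaw az -20.86 xax [-0.001  0.002 -1.   ] F [-0.31 -0.1  -1.46] M [-0.01 -0.08 -0.08] gap 0.303 q6 [-0.34  0.75  1.53  0.    0.86  0.02]
```

View pics/s6.png

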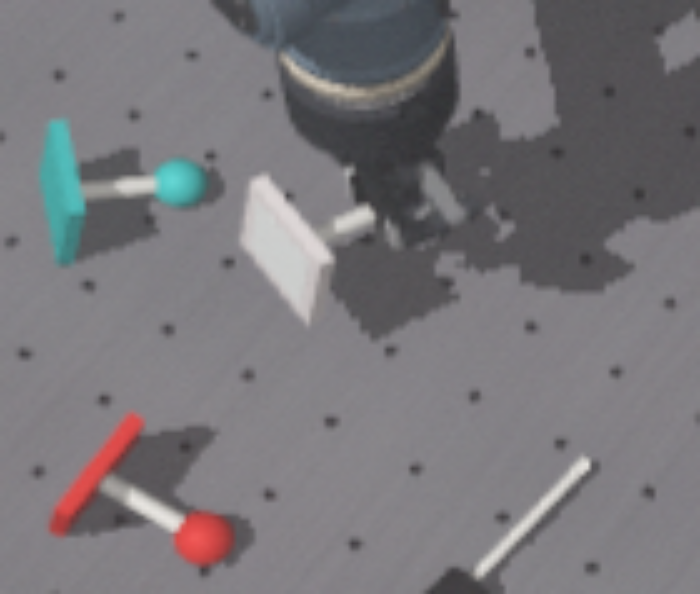

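Emit:
{"fn": "step_arm", "kwargs": {"commands": [[0.012, 0, 0, 0], [0.028, 0, 0, 0], [0.042, 0, 0, 0], [0.052, 0, 0, 0], [0.058, 0, 0, 0], [0.0605, 0, 0, 0], [0.0605, 0, 0, 0]]}}

```text
t: 6.42
tcp_pos: [0.6221, -0.1047, 0.0049]
tool_rot: [0.129, 0.697, -0.127, 0.694]
force: [-0.8, 0.4, -0.7]
finger_gap: 0.301
```

Emit:
{"fn": "step_arm", "kwargs": {"commands": [[0, 0, 0, 0], [0, 0, 0, 0], [0, 0, 0, 0]], "jaw": 0.0262}}

```text
t: 6.67
tcp_pos: [0.6224, -0.1048, 0.0052]
tool_rot: [0.128, 0.696, -0.127, 0.694]
force: [-0.0, 0.6, 0.1]
finger_gap: 0.305
```

Emit:
{"fn": "step_arm", "kwargs": {"commands": [[-0.004, 0, 0, 0], [-0.008, 0, 0, 0], [-0.012, -0.001, 0, 0], [-0.016, -0.002, 0, 0], [-0.02, -0.004, 0, 0]]}}

```text
t: 7.08
tcp_pos: [0.6213, -0.1087, 0.0259]
tool_rot: [0.128, 0.696, -0.127, 0.695]
force: [0.1, -0.1, -1.0]
finger_gap: 0.31
```

```bash
python3 look.py s7.png
```

```text
t 7.08 tcp [ 0.6213 -0.1087  0.0259] jaw az -20.84 xax [-0.002  0.002 -1.   ] F [ 0.13 -0.11 -0.97] M [ 0.02  0.02 -0.05] gap 0.31 q6 [-0.35  0.81  1.55  0.    0.79  0.01]
```

View pics/s7.png

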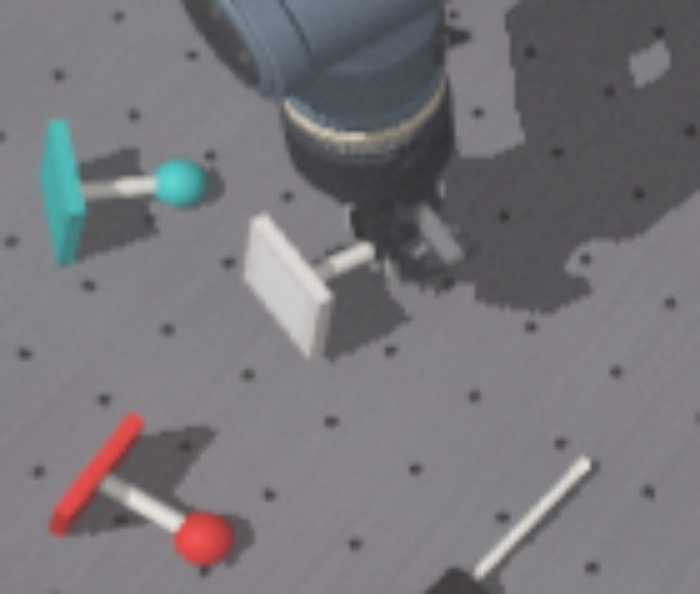

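Emit:
{"fn": "step_arm", "kwargs": {"commands": [[0.012, 0, 0, 0], [0.012, 0, 0, 0], [0.012, 0, 0, 0]], "jaw": 0.0268}}

```text
t: 7.38
tcp_pos: [0.6212, -0.1093, 0.0137]
tool_rot: [0.128, 0.696, -0.128, 0.695]
force: [0.1, -1.1, -1.1]
finger_gap: 0.312
```

```bash
python3 look.py s8.png
```

```text
t 7.38 tcp [ 0.6212 -0.1093  0.0137] jaw az -20.85 xax [-0.002  0.001 -1.   ] F [ 0.1  -1.11 -1.07] M [-0.04 -0.06 -0.  ] gap 0.312 q6 [-0.35  0.83  1.55  0.    0.77  0.01]
```

Emit:
{"fn": "step_arm", "kwargs": {"commands": [[0.0, 0, 0, 0], [0.0, 0, 0, 0], [0.0, 0, 0, 0]], "jaw": 0.0273}}

```text
t: 7.68
tcp_pos: [0.6211, -0.1093, 0.0138]
tool_rot: [0.128, 0.696, -0.128, 0.695]
force: [-0.2, -1.0, 0.4]
finger_gap: 0.319
```

```bash
python3 look.py s9.png; python3 -c "
import cv2,numpy as np
a=cv2.imread('pics/s8.png');b=cv2.imread('pics/s9.png')
cv2.imwrite('pics/s89.png',np.hstack([a[120:420,150:520],b[120:420,150:520]]))"
```

```text
t 7.68 tcp [ 0.6211 -0.1093  0.0138] jaw az -20.84 xax [-0.002  0.001 -1.   ] F [-0.2  -1.02  0.44] M [-0.03 -0.05  0.02] gap 0.319 q6 [-0.35  0.83  1.55  0.    0.77  0.01]
```

View pics/s89.png

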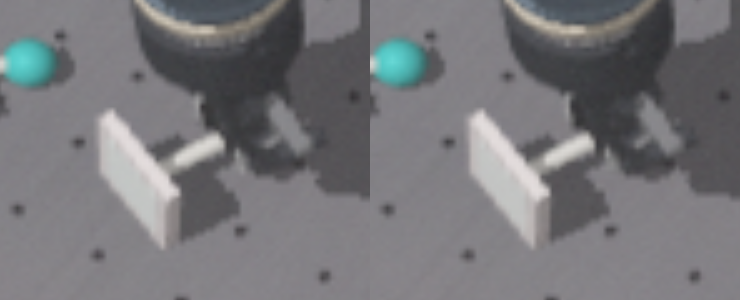

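Emit:
{"fn": "step_arm", "kwargs": {"commands": [[-0.003, 0, 0, 0], [-0.006, -0.001, 0, 0], [-0.01, -0.002, 0, 0], [-0.014, -0.004, 0, 0], [-0.018, -0.006, 0, 0], [-0.022, -0.009, 0, 0]]}}

```text
t: 8.23
tcp_pos: [0.618, -0.1179, 0.0365]
tool_rot: [0.128, 0.696, -0.128, 0.695]
force: [-0.1, -0.3, -0.9]
finger_gap: 0.322
```

```bash
python3 look.py s10.png
```

```text
t 8.23 tcp [ 0.618  -0.1179  0.0365] jaw az -20.83 xax [-0.002  0.001 -1.   ] F [-0.05 -0.3  -0.89] M [-0.05  0.05  0.02] gap 0.322 q6 [-0.37  0.79  1.55  0.    0.8  -0.  ]
```

View pics/s10.png

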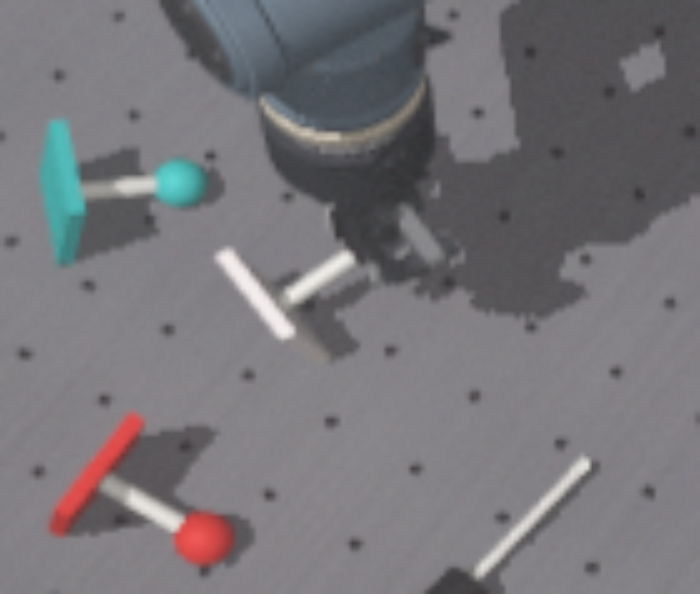

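Emit:
{"fn": "step_arm", "kwargs": {"commands": [[-0.004, -0.003, 0, 0], [-0.008, -0.006, 0, 0], [-0.012, -0.009, 0, 0], [-0.016, -0.012, 0, 0], [-0.02, -0.016, 0, 0], [-0.024, -0.02, 0, 0], [-0.027, -0.025, 0, 0], [-0.029, -0.03, 0, 0]]}}

```text
t: 8.95
tcp_pos: [0.6075, -0.147, 0.0667]
tool_rot: [0.128, 0.696, -0.128, 0.695]
force: [0.0, 0.7, -1.9]
finger_gap: 0.321
```

```bash
python3 look.py s11.png
```

```text
t 8.95 tcp [ 0.6075 -0.147   0.0667] jaw az -20.87 xax [-0.001  0.001 -1.   ] F [ 0.03  0.69 -1.92] M [ 0.08 -0.06  0.  ] gap 0.321 q6 [-0.42  0.74  1.55  0.    0.85 -0.05]
```

View pics/s11.png

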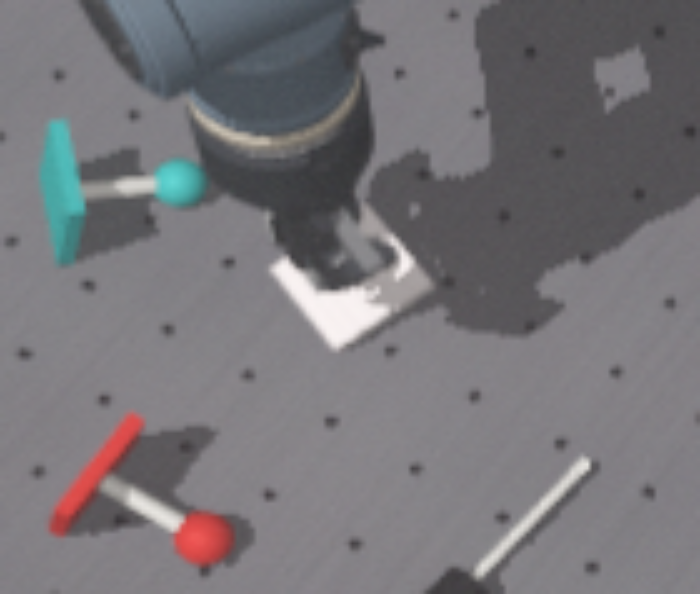

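Emit:
{"fn": "step_arm", "kwargs": {"commands": [[0.004, 0, 0, 0], [0.008, 0, 0, 0], [0.011, 0, 0, 0], [0.013, 0, 0, 0], [0.014, 0, 0, 0], [0.014, 0, 0, 0]]}}

```text
t: 9.5
tcp_pos: [0.6068, -0.1479, 0.053]
tool_rot: [0.128, 0.696, -0.128, 0.695]
force: [-2.4, -0.6, 4.5]
finger_gap: 0.32
```

```bash
python3 look.py s12.png;  python3 -c "
from h import *
save('top','t12.png')
save('wrist','w12.png')"
```

```text
t 9.5 tcp [ 0.6068 -0.1479  0.053 ] jaw az -20.87 xax [-0.002  0.    -1.   ] F [-2.38 -0.58  4.53] M [-0.15  0.43  0.06] gap 0.32 q6 [-0.42  0.76  1.56 -0.    0.82 -0.05]
```

View pics/s12.png

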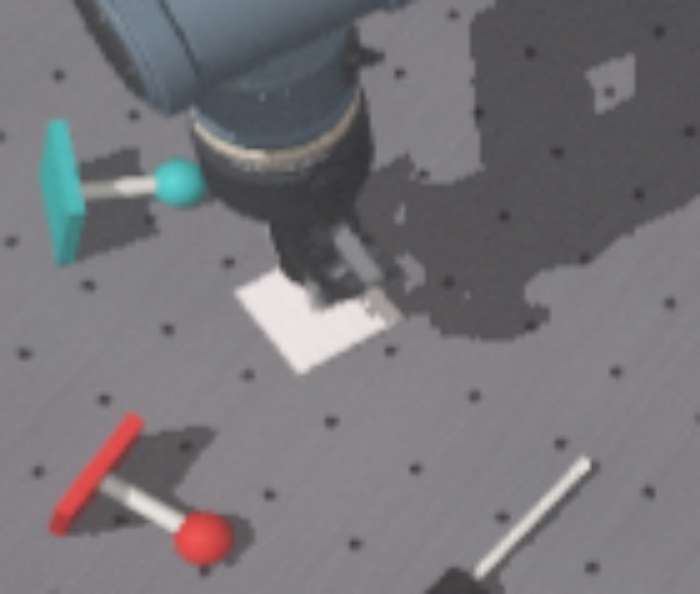

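View pics/w12.png

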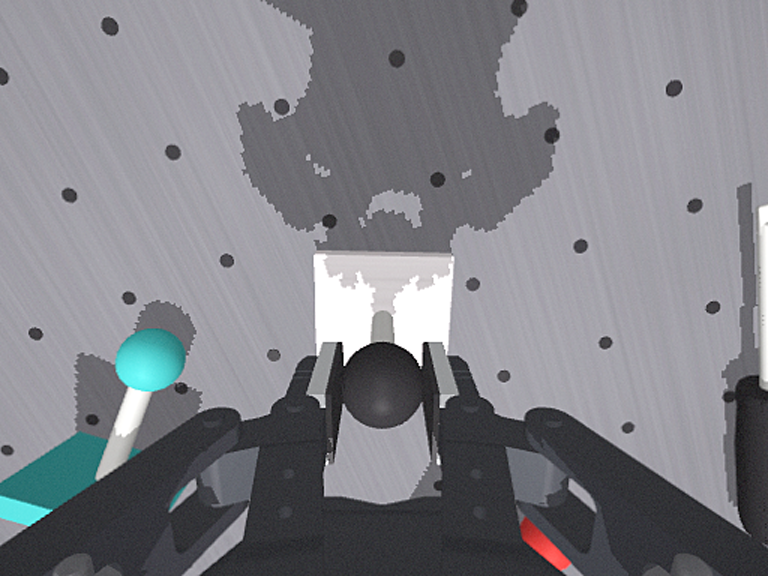

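```bash
python3 -c "
from h import *
s,m=st(); c=cam('wrist')
for phi in (70,80,90,100):
  p=np.radians(phi)
  a=m[:,1]; zz=a*np.cos(p)+np.array([0,0,1])*np.sin(p); u=np.cross(m[:,2],zz)
  if u[1]<0: u=-u
  K=s['tcp_pos']+np.array([0,0,.0095])
  P=[K-.064*zz+.008*zz+i*.03*u+j*.03*m[:,2] for i,j in((1,1),(1,-1),(-1,1))]+[K]
  print(phi,(proj(c,P)*1.5).round().tolist(), 'low z',min(K[2]-.064*zz[2]-.03*u[2],K[2]-.064*zz[2]+.03*u[2]).round(4))
"
```

```text
70 [[449.0, 293.0], [319.0, 292.0], [450.0, 425.0], [385.0, 378.0]] low z -0.0079
80 [[451.0, 272.0], [317.0, 271.0], [449.0, 400.0], [385.0, 378.0]] low z -0.0057
90 [[453.0, 252.0], [315.0, 252.0], [448.0, 376.0], [385.0, 378.0]] low z -0.0015
100 [[457.0, 233.0], [312.0, 233.0], [447.0, 352.0], [385.0, 378.0]] low z -0.0057
```

The front edge of the plate, at v=252 in the wrist view, matches an upright plate (φ=90° predicts 252). I'll let go.

Emit:
{"fn": "step_arm", "kwargs": {"commands": [[-0.0005, 0, 0, 0], [-0.0005, 0, 0, 0], [-0.0005, 0, 0, 0], [-0.0005, 0, 0, 0], [-0.0005, 0, 0, 0]], "jaw": 0.055}}

```text
t: 10.07
tcp_pos: [0.6069, -0.1477, 0.0533]
tool_rot: [0.128, 0.696, -0.128, 0.695]
force: [-0.2, -0.1, 0.6]
finger_gap: 0.648
```

Emit:
{"fn": "step_arm", "kwargs": {"commands": [[-0.02, 0, 0, 0], [-0.05, 0, 0, 0], [-0.08, 0, 0, 0], [-0.11, 0, 0, 0], [-0.12, 0, 0, 0], [-0.12, 0, 0, 0], [-0.12, 0, 0, 0]]}}

```text
t: 10.65
tcp_pos: [0.6069, -0.1477, 0.1731]
tool_rot: [0.128, 0.696, -0.128, 0.695]
force: [-0.7, 0.8, -0.4]
finger_gap: 0.644
```

```bash
python3 look.py s13.png;  python3 -c "
from h import *
save('top','t13.png')
c=cam('wrist');print(c);save('wrist','w13.png')"
```

```text
t 10.65 tcp [ 0.6069 -0.1477  0.1731] jaw az -20.86 xax [-0.002  0.    -1.   ] F [-0.68  0.79 -0.35] M [-0.04 -0.02  0.  ] gap 0.644 q6 [-0.42  0.59  1.49 -0.    1.06 -0.05]
{'mtx': array([[298.67332425,   0.        , 254.58959784],
       [  0.        , 298.67332425, 187.410039  ],
       [  0.        ,   0.        ,   1.        ]]), 'k1': 0.0072479736200395176, 'origin': array([ 0.63221695, -0.07780891,  0.31428354]), 'attitude': array([ 0.97285411, -0.1786301 , -0.02978159,  0.14408064])}
```

View pics/s13.png

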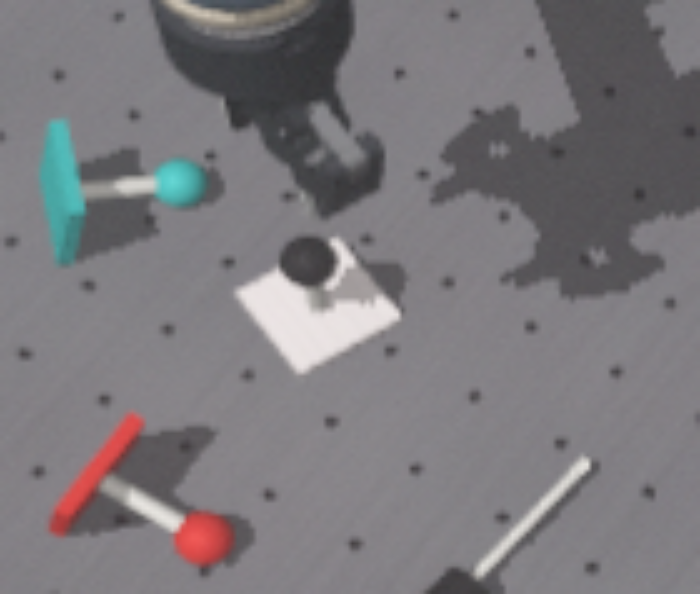

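View pics/w13.png

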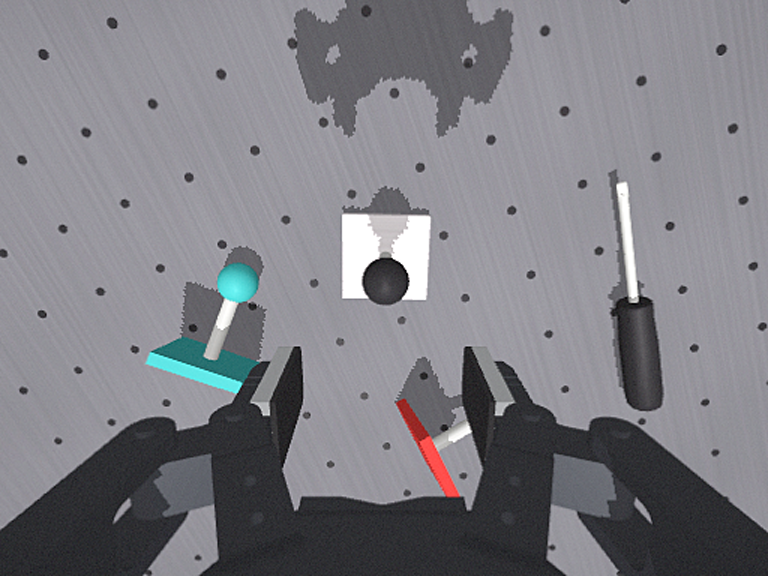

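The sample stands upright and free, with plate corners at (342,214), (429,214), (343,299) and (428,300) and the knob at (385,281). Now I'll measure its pose and work out the regrasp.

```bash
cat > up.py <<'E'
from h import *
from scipy.optimize import least_squares
import sys
c=cam('wrist')
im=cv2.imread('pics/raw_w13.png'); s=im[130:215,215:300]
cv2.imwrite('pics/c13.png',cv2.resize(s,None,fx=7,fy=7,interpolation=cv2.INTER_CUBIC))
t=cv2.imread('pics/raw_t13.png'); u=proj(cam('top'),[[.606,-.147,.03]])[0].astype(int); print(u)
s2=t[u[1]-40:u[1]+40,u[0]-45:u[0]+45]; cv2.imwrite('pics/c13t.png',cv2.resize(s2,None,fx=7,fy=7,interpolation=cv2.INTER_CUBIC))
uv=np.array([(342,214),(429,214),(343,299),(428,300)])/1.5
P=onplane(c,uv,.008); print(P.round(4))
def res(p):
    Rm=R.from_euler('z',p[2]).as_matrix(); L=np.array([(1,1,0),(1,-1,0),(-1,1,0),(-1,-1,0)])*.03
    return (proj(c,L@Rm.T+[p[0],p[1],.008])-uv).ravel()
r=least_squares(res,[.607,-.147,np.radians(69)]); print(r.x,np.degrees(r.x[2]),r.fun.round(2))
print('knob ray@64',onplane(c,np.array([[385,281]])/1.5,.064))
E
python3 up.py
```

```text
[326 213]
[[ 0.5887 -0.1096  0.008 ]
 [ 0.6442 -0.1307  0.008 ]
 [ 0.566  -0.1667  0.008 ]
 [ 0.6232 -0.1892  0.008 ]]
[ 0.60555608 -0.14896464  1.20593519] 69.09499703952542 [-0.19  0.72  0.36  0.82  0.56 -0.62 -0.73 -1.12]
knob ray@64 [[ 0.60526103 -0.14885813  0.064     ]]
```

View pics/c13.png

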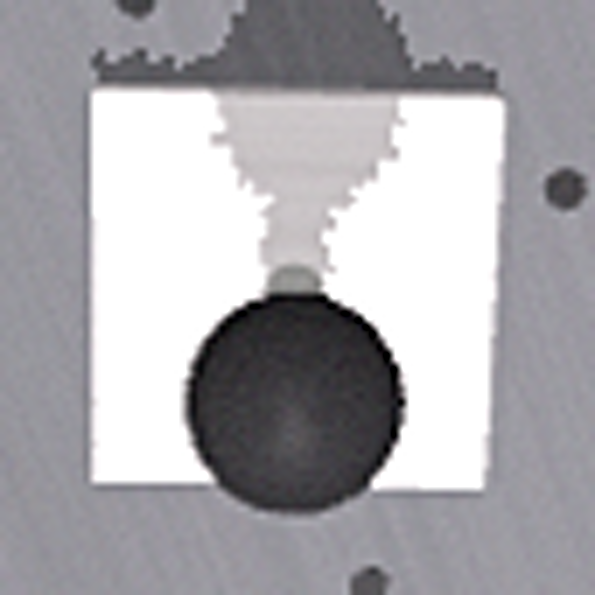

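View pics/c13t.png

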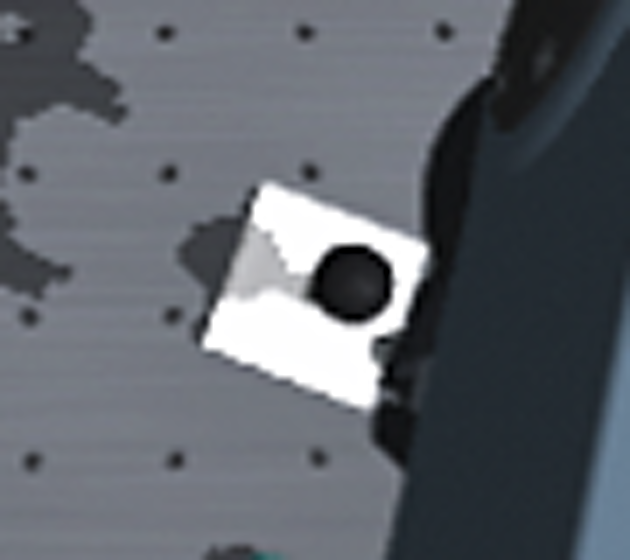

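```bash
cat >> up.py <<'E'
print('----')
uv=(np.array([(91,92),(505,99),(91,484),(485,490)])+.5)/7-.5+[215,130]
r=least_squares(res,[.607,-.147,np.radians(69)]); print(r.x,np.degrees(r.x[2]),r.fun.round(2))
s,m=st()
print('lift rows to rotate', row([r.x[0],r.x[1],.14],np.degrees(r.x[2])-180*0,s,m), yaw(m))
E
python3 up.py | sed -n '/----/,$p'
```

```text
----
[ 0.60498543 -0.14878854  1.18756597] 68.04251815928414 [ 0.19  0.18 -0.42  0.35  0.59 -0.45 -0.34 -0.19]
lift rows to rotate [ 3.1000e-02 -1.7000e-03  1.0000e-04 -1.5518e+00] -20.86893003503261
```

Emit:
{"fn": "step_arm", "kwargs": {"commands": [[0, 0, 0, -0.1], [0, -0.001, 0, -0.22], [0, -0.0017, 0, -0.34], [0, -0.0017, 0, -0.46], [0, -0.0017, 0, -0.58], [0, -0.0017, 0, -0.7], [0, -0.0017, 0, -0.82], [0, -0.0017, 0, -0.94]]}}

```text
t: 11.47
tcp_pos: [0.6041, -0.1484, 0.1689]
tool_rot: [-0.201, 0.68, 0.205, 0.675]
force: [-0.5, -0.1, 0.0]
finger_gap: 0.644
```

Emit:
{"fn": "step_arm", "kwargs": {"commands": [[0, 0, 0, -0.12], [0, 0, 0, -0.24], [0, 0, 0, -0.36], [0, 0, 0, -0.48], [0, 0, 0, -0.58], [0, 0, 0, -0.62], [0, 0, 0, -0.62]]}}

```text
t: 12.05
tcp_pos: [0.6031, -0.148, 0.1669]
tool_rot: [-0.396, 0.586, 0.404, 0.58]
force: [0.2, -0.4, 0.8]
finger_gap: 0.643
```

```bash
cat > l14.py <<'E'
from h import *
from scipy.optimize import least_squares
s,m=info(); c=cam('wrist'); save('wrist','w14.png')
print(row([.6052,-.1488,.045],68.5)); print((proj(c,[[.6052,-.1488,.064]])*1.5).round())
im=cv2.imread('pics/raw_w14.png'); k=proj(c,[[.6052,-.1488,.03]])[0].astype(int); o=(k[0]-45,k[1]-45); print(o)
cv2.imwrite('pics/c14.png',cv2.resize(im[o[1]:o[1]+85,o[0]:o[0]+90],None,fx=7,fy=7,interpolation=cv2.INTER_CUBIC))
E
python3 l14.py
```

```text
t 12.05 tcp [ 0.6031 -0.148   0.1669] jaw az 68.88 xax [-0.013  0.005 -1.   ] F [ 0.2  -0.38  0.78] M [0.   0.04 0.05] gap 0.643 q6 [-0.42  0.6   1.49 -0.    1.06 -1.62]
[ 0.1221 -0.0037 -0.      0.005 ]
[[382. 288.]]
(np.int64(209), np.int64(136))
```

View pics/c14.png

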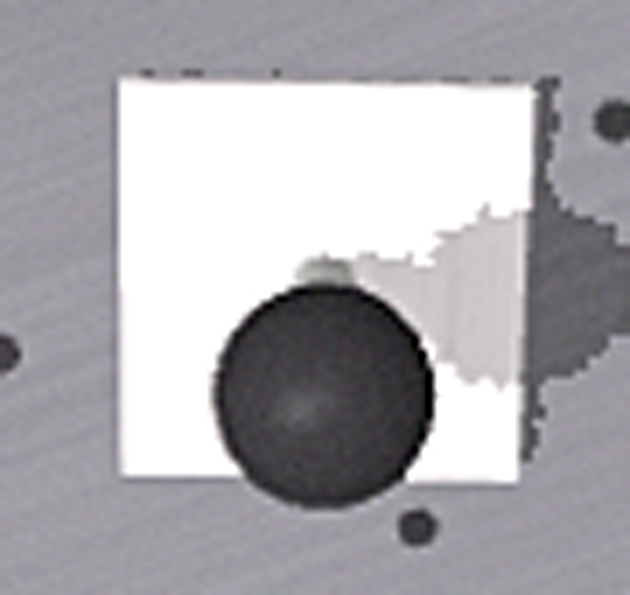

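```bash
cat > l14b.py <<'E'
from h import *
from scipy.optimize import least_squares
c=cam('wrist'); o=np.array([209,136])
uv=(np.array([(118,78),(537,84),(120,476),(520,482)])+.5)/7-.5+o
def res(p):
    L=np.array([(1,1,0),(1,-1,0),(-1,1,0),(-1,-1,0)])*.03  # match order: far-left, far-right, near-left, near-right
    Rm=R.from_euler('z',p[2]).as_matrix()
    return (proj(c,L@Rm.T+[p[0],p[1],.008])-uv).ravel()
for g in (-22,158,68,-112):
    r=least_squares(res,[.605,-.149,np.radians(g)]); print(r.x.round(4),np.degrees(r.x[2]),r.cost, r.fun.round(2))
print(onplane(c,(np.array([[323,395]])+.5)/7-.5+o,.064))
E
python3 l14b.py
```

```text
[ 0.6055 -0.1486  2.7548] 157.84010436270395 1.1036171975513267 [ 0.38  0.42 -0.48  0.54  0.66 -0.58 -0.55 -0.55]
[ 0.6055 -0.1486  2.7548] 157.84010344696054 1.1036171975524596 [ 0.38  0.42 -0.48  0.54  0.66 -0.58 -0.55 -0.55]
[ 0.6055 -0.1486  2.7548] 157.84010436559453 1.1036171975514288 [ 0.38  0.42 -0.48  0.54  0.66 -0.58 -0.55 -0.55]
[ 0.6055 -0.1486 -3.5284] -202.15989537613007 1.1036171975513498 [ 0.38  0.42 -0.48  0.54  0.66 -0.58 -0.55 -0.55]
[[ 0.60557392 -0.14869519  0.064     ]]
```

```bash
python3 -c "
from h import *
print(row([.6054,-.1487,.09],67.9),row([.6054,-.1487,.045],67.9))"
```

```text
[ 0.0771 -0.0033  0.0002  0.0155] [ 0.1221 -0.0039  0.0002  0.0155]
```

Emit:
{"fn": "step_arm", "kwargs": {"commands": [[0.015, -0.002, 0, 0.015], [0.04, -0.003, 0, 0.016], [0.065, -0.0033, 0, 0.016], [0.085, -0.0035, 0, 0.016], [0.1, -0.0038, 0, 0.016], [0.112, -0.0039, 0, 0.016], [0.12, -0.0039, 0, 0.016], [0.122, -0.0039, 0, 0.016]]}}

```text
t: 12.77
tcp_pos: [0.6044, -0.1485, 0.0432]
tool_rot: [-0.39, 0.59, 0.399, 0.584]
force: [0.1, 0.4, 0.3]
finger_gap: 0.644
```

```bash
python3 -c "
from h import *
info(); print(row([.6054,-.1487,.045],67.9)); save('wrist','w15.png')"
```

```text
t 12.77 tcp [ 0.6044 -0.1485  0.0432] jaw az 67.84 xax [-0.015  0.006 -1.   ] F [0.13 0.44 0.28] M [ 0.02  0.04 -0.02] gap 0.644 q6 [-0.42  0.78  1.55 -0.    0.82 -1.6 ]
[-0.0018 -0.001   0.0002 -0.0011]
```

View pics/w15.png

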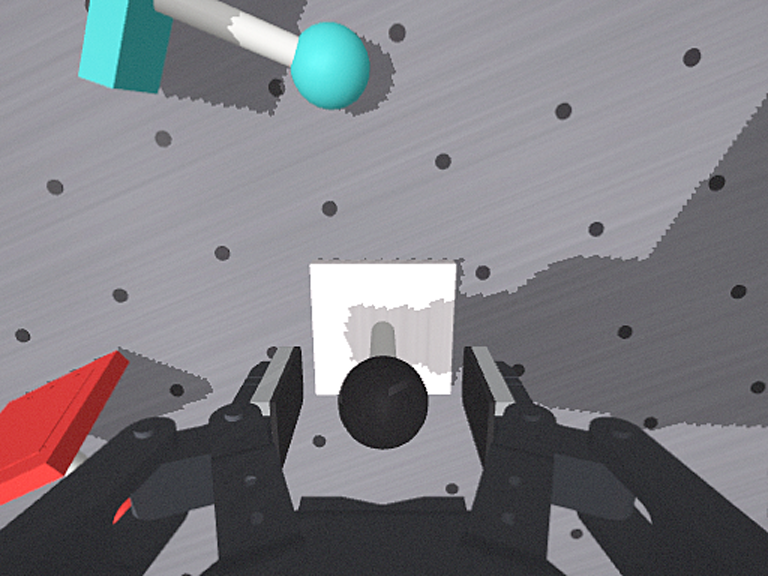

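Emit:
{"fn": "step_arm", "kwargs": {"commands": [[-0.0015, -0.001, 0, 0], [-0.0015, -0.001, 0, 0], [-0.0015, -0.001, 0, 0], [-0.0015, -0.001, 0, 0], [-0.0015, -0.001, 0, 0], [-0.0015, -0.001, 0, 0], [-0.0015, -0.001, 0, 0]], "jaw": 0.0, "grip_force": 35}}

```text
t: 13.4
tcp_pos: [0.6068, -0.1493, 0.0466]
tool_rot: [-0.391, 0.589, 0.398, 0.584]
force: [0.7, 0.8, 6.1]
finger_gap: 0.306
```

Emit:
{"fn": "step_arm", "kwargs": {"commands": [[-0.01, 0, 0, 0], [-0.03, 0, 0, 0], [-0.06, 0, 0, 0], [-0.09, 0, 0, 0], [-0.12, 0, 0, 0], [-0.14, 0, 0, 0], [-0.145, 0, 0, 0], [-0.145, 0, 0, 0]]}}

```text
t: 14.07
tcp_pos: [0.609, -0.1503, 0.1933]
tool_rot: [-0.392, 0.589, 0.397, 0.585]
force: [-0.2, -0.7, -2.2]
finger_gap: 0.3
```

```bash
python3 -c "
from h import *
info(); save('wrist','w16.png')
fy=90-16.1
import math
# face centre & target above
f=np.array([.567,.249,.0736]); 
print('to above stage', row([f[0]+.02,f[1],.19],fy))"
```

```text
t 14.07 tcp [ 0.609  -0.1503  0.1933] jaw az 67.85 xax [-0.009  0.003 -1.   ] F [-0.15 -0.75 -2.17] M [-0.03  0.04 -0.03] gap 0.3 q6 [-0.42  0.58  1.46 -0.    1.12 -1.6 ]
to above stage [ 0.0037  0.1698  0.3615 -0.1058]
```

View pics/w16.png

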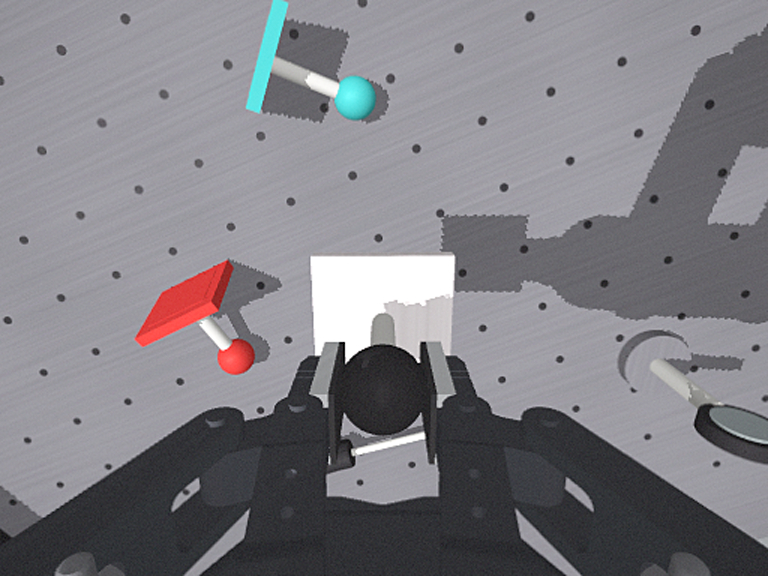

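Emit:
{"fn": "step_arm", "kwargs": {"commands": [[0, 0.01, 0.02, 0], [0, 0.025, 0.055, -0.02], [0, 0.042, 0.09, -0.04], [0, 0.059, 0.125, -0.06], [0, 0.076, 0.16, -0.08], [0, 0.093, 0.195, -0.1], [0, 0.11, 0.23, -0.105], [0, 0.127, 0.265, -0.105]]}}

```text
t: 14.78
tcp_pos: [0.5879, 0.1451, 0.1903]
tool_rot: [-0.42, 0.569, 0.43, 0.561]
force: [1.6, 0.1, -3.2]
finger_gap: 0.306
```

```bash
python3 -c "
from h import *
info(); print(row([.5747,.2468,.19],73.9))"
```

```text
t 14.78 tcp [0.5879 0.1451 0.1903] jaw az 73.85 xax [-0.018  0.005 -1.   ] F [ 1.61  0.1  -3.16] M [ 0.01 -0.06 -0.05] gap 0.306 q6 [ 0.05  0.56  1.51  0.01  1.09 -1.24]
[ 0.001   0.041   0.094  -0.0008]
```

Emit:
{"fn": "step_arm", "kwargs": {"commands": [[0, 0.012, 0.028, 0], [0, 0.024, 0.055, 0], [0, 0.034, 0.078, 0], [0, 0.039, 0.09, 0], [0, 0.041, 0.094, 0], [0, 0.041, 0.094, 0], [0, 0.041, 0.094, 0]]}}

```text
t: 15.37
tcp_pos: [0.5745, 0.2455, 0.19]
tool_rot: [-0.42, 0.57, 0.43, 0.56]
force: [0.5, -0.6, -2.4]
finger_gap: 0.302
```

```bash
python3 -c "
from h import *
info(); print(row([.5747,.2468,.1526],73.9)); save('wrist','w17.png'); save('top','t17.png'); im=optics.snapshot('scene'); cv2.imwrite('pics/raw_s17.png',im[:,:,::-1]); cv2.imwrite('pics/s17.png',cv2.resize(im[60:190,210:350,::-1],None,fx=5,fy=4.5,interpolation=cv2.INTER_CUBIC))"
```

```text
t 15.37 tcp [0.5745 0.2455 0.19  ] jaw az 73.83 xax [-0.02   0.003 -1.   ] F [ 0.54 -0.65 -2.42] M [-0.   -0.06 -0.02] gap 0.302 q6 [ 0.22  0.58  1.46  0.01  1.12 -1.07]
[ 0.0374 -0.0006  0.0014 -0.0013]
```

View pics/w17.png

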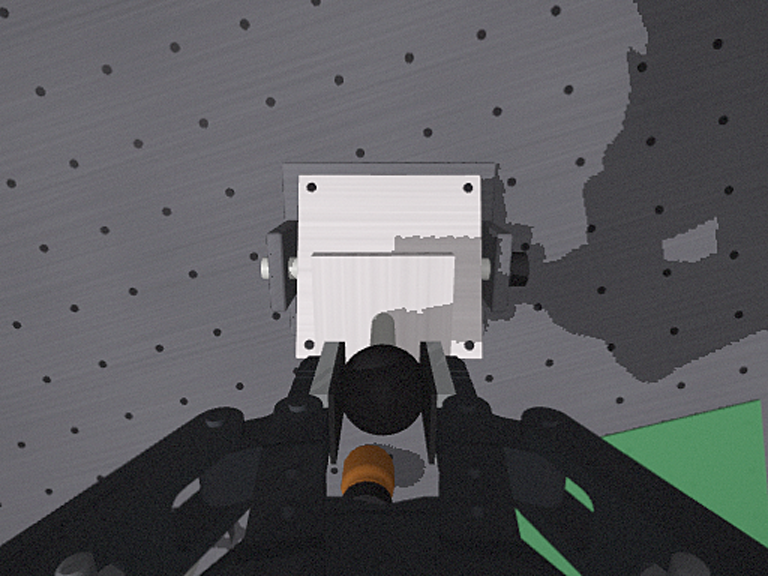

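View pics/s17.png

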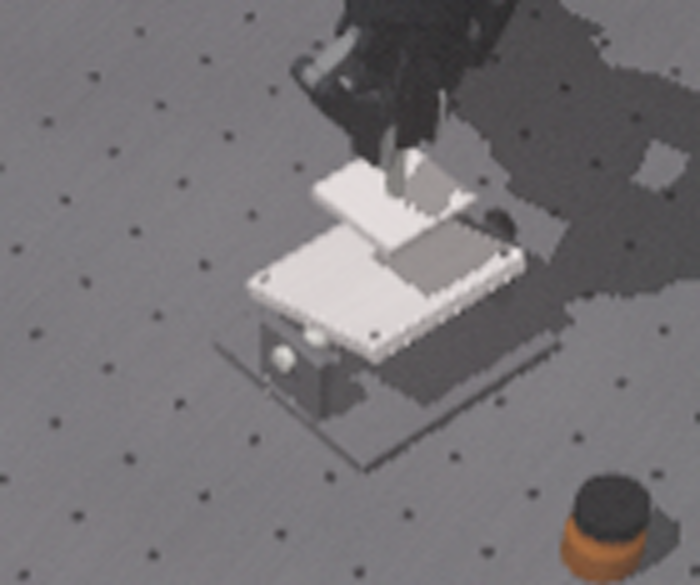

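```bash
python3 - <<'E'
import cv2
im=cv2.imread('pics/raw_w17.png')
cv2.imwrite('pics/c17.png',cv2.resize(im[105:250,185:335],None,fx=5,fy=4.1*5/4.1,interpolation=cv2.INTER_CUBIC)[:600+125])
E
python3 -c "
import cv2; a=cv2.imread('pics/c17.png'); print(a.shape); cv2.imwrite('pics/c17a.png',a[:400]); cv2.imwrite('pics/c17b.png',a[325:])"
```

```text
(725, 750, 3)
```

View pics/c17a.png

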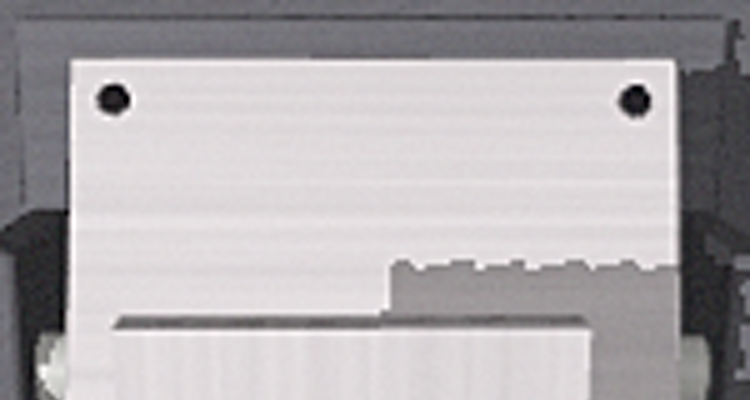

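View pics/c17b.png

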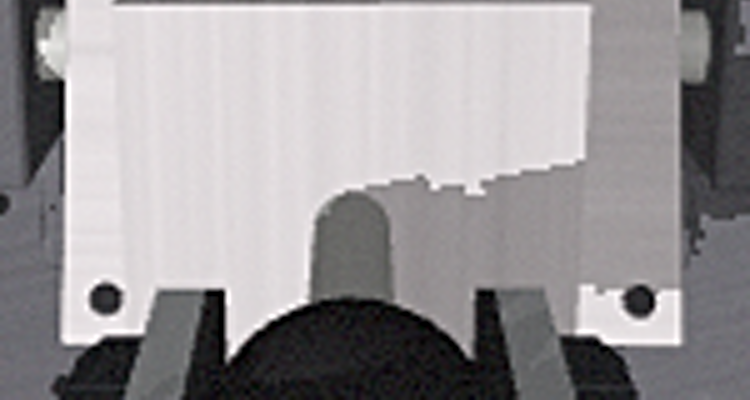

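```bash
cat > ff.py <<'E'
from h import *
from scipy.optimize import least_squares
cw=cam('wrist'); o=np.array([185,105])
U=lambda a:(np.array(a,float)+.5)/5-.5+o
W=U([(70,59),(677,59),(63,670),(682,670)]); S=U([(114,99),(636,100),(106,623),(639,625)])
sg=np.array([(-1,-1),(-1,1),(1,-1),(1,1)])
def T(p): return R.from_euler('z',p[3])*R.from_euler('y',-p[4])
def res(p):
    r=T(p); a=r.apply(np.c_[sg*.055,np.zeros(4)])+p[:3]; b=r.apply(np.c_[sg*p[5],np.zeros(4)])+p[:3]
    return np.r_[(proj(cw,a)-W).ravel(),(proj(cw,b)-S).ravel(),(p[2]-.0736)/.003*.3]
r=least_squares(res,[.567,.249,.0736,-.28,.31,.047]); print(r.x.round(4),np.degrees(r.x[3:5]).round(2)); print(r.fun.round(2))
J=r.jac; print((np.sqrt(np.diag(np.linalg.inv(J.T@J)))*.3).round(4))
s,m=st()
# plate yaw in hand: front edge lower corners + assume centred under knob
K=s['tcp_pos']-.0174*m[:,0]
print('knob',K.round(4), 'proj',proj(cw,K)*1.5)
pe=U([(114,328),(591,327)])
for z in (K[2]-.056,): 
    P=onplane(cw,pe,z); d=P[1]-P[0]; print(P.round(4),np.linalg.norm(d),np.degrees(np.arctan2(d[1],d[0])), P.mean(0))
E
python3 ff.py
```

```text
[ 0.568   0.2516  0.0744 -0.2859  0.33    0.0473] [-16.38  18.91]
[ 0.16 -0.31 -0.   -0.05 -0.02 -0.37  0.16 -0.03 -0.22  0.12 -0.26  0.14
  0.18  0.3  -0.02  0.19  0.08]
[0.0002 0.0001 0.0005 0.0014 0.0089 0.0001]
knob [0.5754 0.245  0.2082] proj [[381.00479882 392.30058738]]
[[0.5365 0.2258 0.1522]
 [0.5531 0.2832 0.1522]] 0.059737159489730976 73.88540699340966 [0.5447763  0.25447546 0.15217386]
```

```bash
python3 -c "
from h import *
print(row([.5753,.2493,.139],73.6))"
```

```text
[ 0.0518 -0.      0.0042  0.0024]
```

Emit:
{"fn": "step_arm", "kwargs": {"commands": [[0.008, 0, 0.002, 0.002], [0.02, 0, 0.004, 0.002], [0.033, 0, 0.0042, 0.002], [0.043, 0, 0.0042, 0.002], [0.049, 0, 0.0042, 0.002], [0.052, 0, 0.0042, 0.002], [0.052, 0, 0.0042, 0.002], [0.052, 0, 0.0042, 0.002]]}}

```text
t: 16.18
tcp_pos: [0.5756, 0.2494, 0.1388]
tool_rot: [-0.419, 0.57, 0.429, 0.562]
force: [0.3, 0.2, -0.5]
finger_gap: 0.301
```

```bash
python3 -c "
from h import *
info(); print(row([.5753,.2493,.134],73.6))"
```

```text
t 16.18 tcp [0.5756 0.2494 0.1388] jaw az 73.62 xax [-0.018  0.004 -1.   ] F [ 0.31  0.2  -0.47] M [-0.02 -0.03  0.  ] gap 0.301 q6 [ 0.23  0.65  1.5   0.01  1.02 -1.06]
[ 0.0048  0.0001 -0.0001  0.0003]
```

Emit:
{"fn": "step_arm", "kwargs": {"commands": [[0.003, 0.001, 0, 0], [0.0055, 0.003, 0, 0], [0.0075, 0.0055, 0, 0], [0.0095, 0.009, 0, 0]]}}

```text
t: 16.52
tcp_pos: [0.5672, 0.2523, 0.1303]
tool_rot: [-0.419, 0.57, 0.428, 0.563]
force: [0.3, -0.7, 2.7]
finger_gap: 0.299
```

```bash
python3 -c "
from h import *
info()
save('wrist','w18.png')"
```

```text
t 16.52 tcp [0.5672 0.2523 0.1303] jaw az 73.63 xax [-0.016  0.005 -1.   ] F [ 0.3  -0.66  2.7 ] M [-0.07 -0.14 -0.03] gap 0.299 q6 [ 0.23  0.65  1.52  0.01  0.99 -1.06]
```

View pics/w18.png

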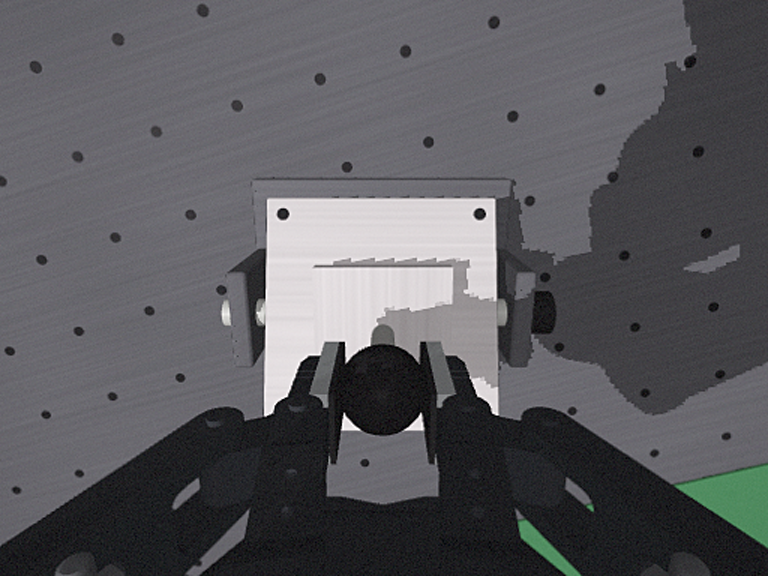

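Emit:
{"fn": "step_arm", "kwargs": {"commands": [[0.0025, 0.004, 0, 0], [0.0045, 0.0075, 0, 0], [0.007, 0.0115, 0, 0], [0.0095, 0.015, 0, 0], [0.012, 0.018, 0, 0], [0.0135, 0.0195, 0, 0], [0.0135, 0.0195, 0, 0]]}}

```text
t: 17.15
tcp_pos: [0.5486, 0.2578, 0.1181]
tool_rot: [-0.42, 0.569, 0.428, 0.563]
force: [0.2, -1.9, 8.3]
finger_gap: 0.307
```

```bash
python3 -c "
from h import *
info()
save('wrist','w19.png')"
```

```text
t 17.15 tcp [0.5486 0.2578 0.1181] jaw az 73.68 xax [-0.013  0.004 -1.   ] F [ 0.17 -1.92  8.35] M [-0.39 -0.25  0.  ] gap 0.307 q6 [ 0.25  0.65  1.57  0.01  0.93 -1.04]
```

View pics/w19.png

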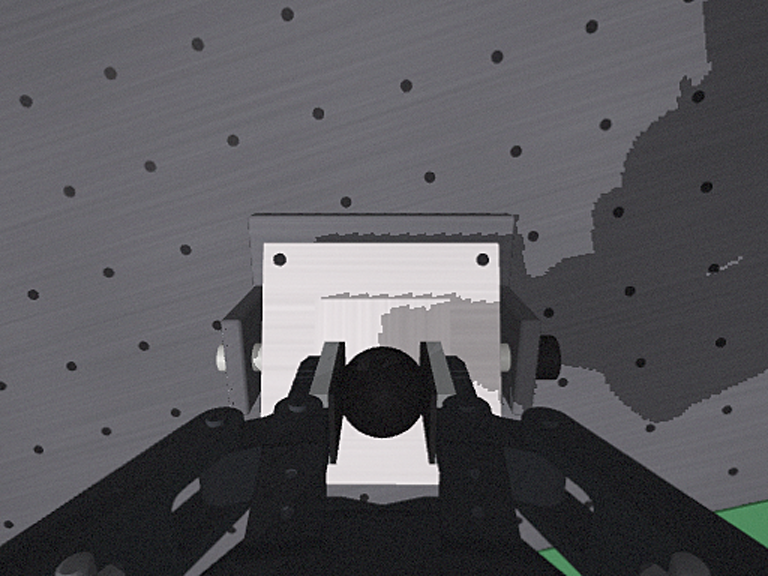

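```bash
python3 - <<'E'
import cv2,numpy as np
im=cv2.imread('pics/raw_w19.png')
c=cv2.resize(im[150:240,165:345],None,fx=4.4,fy=6,interpolation=cv2.INTER_CUBIC); print(c.shape)
cv2.imwrite('pics/c19.png',c)
E
```

```text
(540, 792, 3)
```

View pics/c19.png

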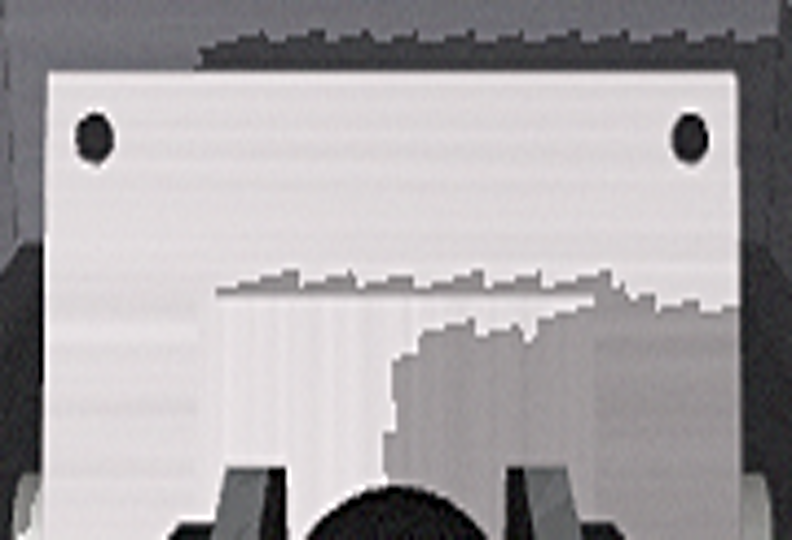

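```bash
cat > rel.py <<'E'
from h import *
from scipy.optimize import least_squares
def rel(cw,uvface,lface,uvplate,p0=[.568,.2516,.0744,-.2859,.33],w=(.001,.001,.001,.004,.012)):
    """refine face pose with priors, then plate points on plane z=8mm in face frame"""
    lface=np.array(lface,float); T=lambda p:R.from_euler('z',p[3])*R.from_euler('y',-p[4])
    f=lambda p:np.r_[(proj(cw,T(p).apply(np.c_[lface,np.zeros(len(lface))])+p[:3])-uvface).ravel()/.4,(p-np.array(p0))/w]
    r=least_squares(f,p0); p=r.x; print('face',p.round(4),'res px',(f(p)[:len(lface)*2]*.4).round(2))
    o,d=ray(cw,uvplate); Q=T(p).inv(); oo=Q.apply(o-p[:3]); dd=Q.apply(d)
    t=(.008-oo[2])/dd[:,2]; P=oo+dd*t[:,None]; print('plate pts in face frame mm',(P*1000).round(1).tolist())
    return p,T(p)
E
python3 - <<'E'
from rel import *
cw=cam('wrist')
U=lambda a:(np.array(a,float)+.5)/[4.4,6]-.5+np.array([165,150])
p,T=rel(cw,U([(47,71),(737,71),(94,137),(690,137)]),[(-.055,-.055),(-.055,.055),(-.0473,-.0473),(-.0473,.0473)],U([(200,293),(597,293)]))
s,m=st(); K=s['tcp_pos']-.0174*m[:,0]
print('knob in face mm',(T.inv().apply(K-p[:3])*1000).round(1))
E
```

```text
face [ 0.5673  0.2519  0.0739 -0.2851  0.3319] res px [-0.13  0.02  0.13  0.08  0.06 -0.03 -0.07  0.03]
plate pts in face frame mm [[-29.0, -29.2, 8.0], [-29.0, 31.2, 8.0]]
knob in face mm [ 1.8  0.4 64.5]
```

```bash
python3 - <<'E'
from h import *
cw=cam('wrist'); p=np.array([.5673,.2519,.0739,-.2851,.3319]); T=R.from_euler('z',p[3])*R.from_euler('y',-p[4])
for q in [(.055,0,0),(.031,0,.008),(.031,0.031,.008),(.031,-.029,.008),(-.029,.0,.008),(-.029,0,0)]: print(q,(proj(cw,T.apply(q)+p[:3])*1.5).round(1))
save('top','t19.png'); im=optics.snapshot('scene'); cv2.imwrite('pics/raw_s19.png',im[:,:,::-1]); cv2.imwrite('pics/s19.png',cv2.resize(im[80:180,240:340,::-1],None,fx=6,fy=6,interpolation=cv2.INTER_CUBIC))
info()
E
```

```text
(0.055, 0, 0) [[380.4 483.2]]
(0.031, 0, 0.008) [[380.4 434.4]]
(0.031, 0.031, 0.008) [[451.  434.5]]
(0.031, -0.029, 0.008) [[314.3 434.4]]
(-0.029, 0.0, 0.008) [[380.4 297.7]]
(-0.029, 0, 0) [[380.5 297.9]]
t 17.3 tcp [0.5486 0.2578 0.1181] jaw az 73.67 xax [-0.014  0.004 -1.   ] F [ 0.98 -0.9   8.87] M [-0.34 -0.22 -0.05] gap 0.305 q6 [ 0.25  0.65  1.57  0.01  0.93 -1.04]
```

View pics/s19.png

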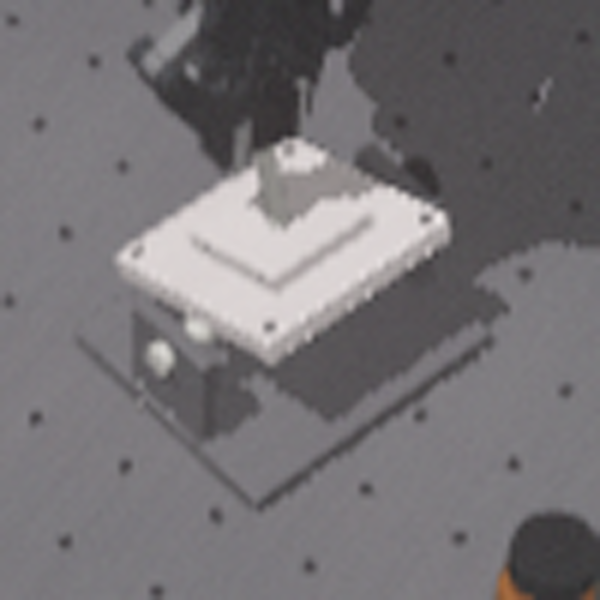

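View pics/t19.png

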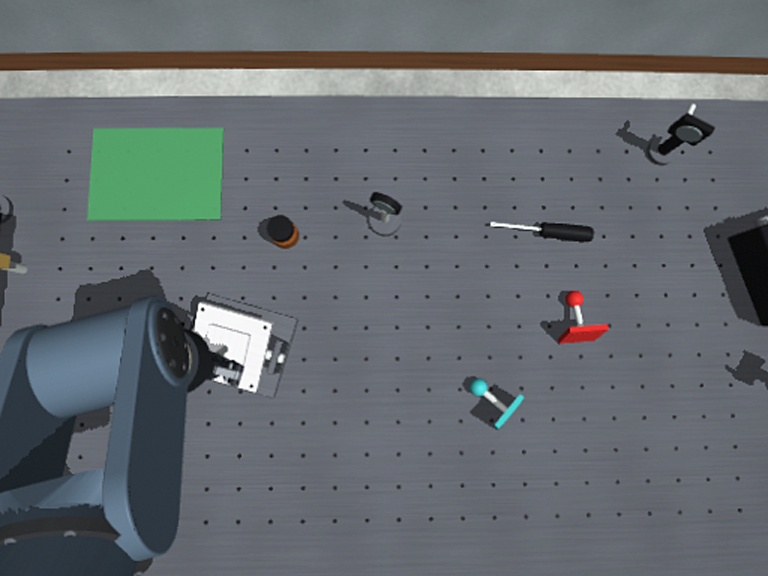

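```bash
python3 - <<'E'
import cv2
t=cv2.imread('pics/raw_t19.png'); cv2.imwrite('pics/c19t.png',cv2.resize(t[192:270,120:205],None,fx=8,fy=7.5,interpolation=cv2.INTER_CUBIC))
s=cv2.imread('pics/raw_s19.png'); cv2.imwrite('pics/c19s.png',cv2.resize(s[98:145,255:320],None,fx=12,fy=12,interpolation=cv2.INTER_CUBIC))
E
```

```text
(no output)
```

View pics/c19t.png

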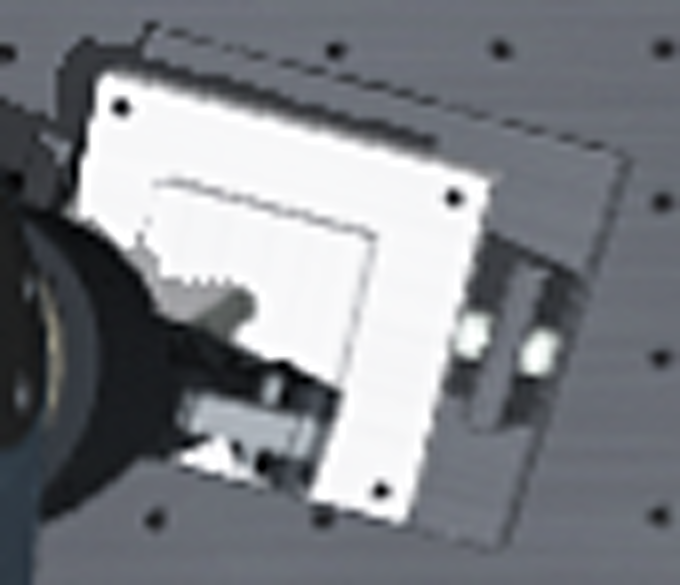

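View pics/c19s.png

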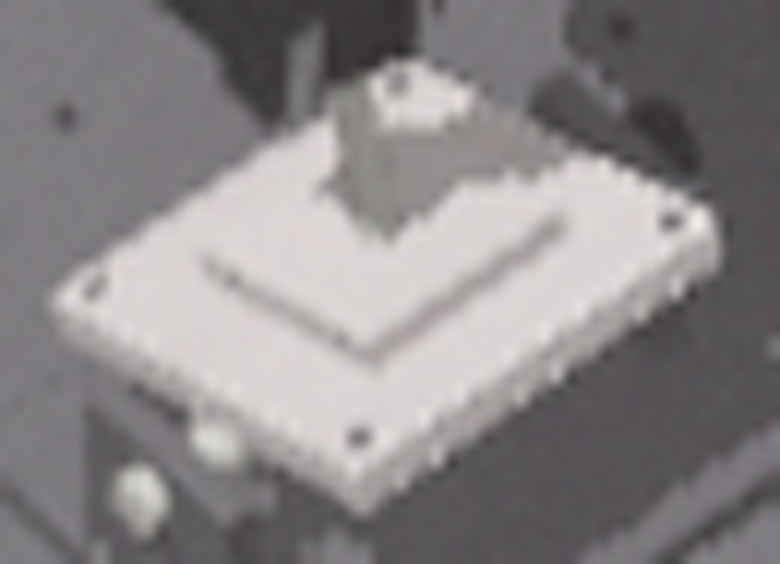

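The plate is down and looks flush: the wrist view puts it about 1 mm off centre, with no visible yaw error. Next I'll trim the push towards 10 N along the face normal and let it settle.

Emit:
{"fn": "step_arm", "kwargs": {"commands": [[0.0014, -0.0004, 0, 0], [0.0014, -0.0004, 0, 0], [0.0014, -0.0004, 0, 0], [0.0014, -0.0004, 0, 0], [0.0014, -0.0004, 0, 0], [0.0014, -0.0004, 0, 0], [0.0014, -0.0004, 0, 0], [0.0014, -0.0004, 0, 0]]}}

```text
t: 17.97
tcp_pos: [0.5487, 0.2578, 0.1181]
tool_rot: [-0.42, 0.569, 0.428, 0.563]
force: [-2.3, -0.2, 10.5]
finger_gap: 0.303
```

```bash
cat > fm.py <<'E'
from h import *
n=np.array([-.313,.092,.945]); F=[]
for i in range(5):
    s=telemetry.sense(); F.append(s['force']); optics.snapshot('top')
F=np.array(F); print(F.round(2)); f=F.mean(0); print('mean',f.round(2),'normal wrist',(f@n).round(2),'contact',((f+[0,0,1.57])@n).round(2),'x-tang',((f+[0,0,1.57])@np.array([.959*.945,-.282*.945,.326])).round(2))
info()
E
python3 fm.py
```

```text
[[-2.29 -0.2  10.53]
 [-2.54 -0.63 10.48]
 [-2.58 -0.56 10.6 ]
 [-1.68 -0.35 10.06]
 [-1.76  0.05 10.45]]
mean [-2.17 -0.34 10.42] normal wrist 10.5 contact 11.98 x-tang 2.03
t 18.22 tcp [0.5487 0.2578 0.1181] jaw az 73.67 xax [-0.014  0.004 -1.   ] F [-2.99 -0.69 10.89] M [-0.16  0.24 -0.05] gap 0.307 q6 [ 0.25  0.65  1.57  0.01  0.93 -1.04]
```

Emit:
{"fn": "step_arm", "kwargs": {"commands": [[0.0012, -0.0005, 0, 0], [0.0012, -0.0005, 0, 0], [0.0012, -0.0005, 0, 0], [0.0012, -0.0005, 0, 0], [0.0012, -0.0005, 0, 0], [0.0012, -0.0005, 0, 0], [0.0012, -0.0005, 0, 0], [0.0012, -0.0005, 0, 0]]}}

```text
t: 18.88
tcp_pos: [0.5487, 0.2577, 0.1181]
tool_rot: [-0.42, 0.569, 0.428, 0.563]
force: [-1.9, -0.0, 9.0]
finger_gap: 0.306
```

```bash
python3 fm.py; python3 -c "
from h import *
save('wrist','w20.png')
im=cv2.imread('pics/raw_w20.png'); cv2.imwrite('pics/c20.png',cv2.resize(im[150:240,165:345],None,fx=4.4,fy=6,interpolation=cv2.INTER_CUBIC))"
```

```text
[[-1.92 -0.03  8.98]
 [-2.1  -1.45 10.09]
 [-2.97 -0.03  9.63]
 [-2.77 -0.2  10.01]
 [-1.8  -0.51  9.88]]
mean [-2.31 -0.44  9.72] normal wrist 9.87 contact 11.35 x-tang 1.7
t 19.13 tcp [0.5487 0.2577 0.1181] jaw az 73.67 xax [-0.014  0.004 -1.   ] F [-2.15 -1.1  10.06] M [-0.11  0.21 -0.03] gap 0.301 q6 [ 0.25  0.65  1.57  0.01  0.93 -1.04]
```

View pics/c20.png

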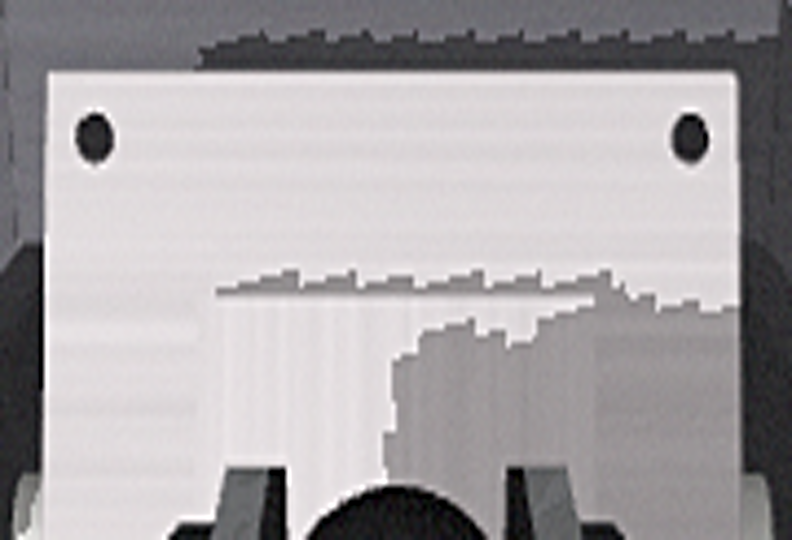

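```bash
python3 - <<'E'
from rel import *
cw=cam('wrist')
U=lambda a:(np.array(a,float)+.5)/[4.4,6]-.5+np.array([165,150])
rel(cw,U([(47,71),(737,71),(94,137),(690,137)]),[(-.055,-.055),(-.055,.055),(-.0473,-.0473),(-.0473,.0473)],U([(200,293),(597,293)]))
a=cv2.imread('pics/raw_top0.png'); b=optics.snapshot('top')[:,:,::-1]
for n,(x,y) in dict(jar=(188,152),lens=(256,142),driver=(362,154),red=(385,212),turq=(330,265)).items():
    d=cv2.absdiff(a[y-18:y+18,x-35:x+35],b[y-18:y+18,x-35:x+35]); print(n,d.mean().round(2))
info(); print(manip.sign_off())
E
```

```text
face [ 0.5673  0.2519  0.0739 -0.2852  0.332 ] res px [-0.13  0.02  0.13  0.08  0.06 -0.03 -0.07  0.03]
plate pts in face frame mm [[-29.0, -29.2, 8.0], [-29.0, 31.2, 8.0]]
jar 1.87
lens 1.88
driver 1.84
red 1.86
turq 1.93
t 19.23 tcp [0.5487 0.2578 0.1181] jaw az 73.68 xax [-0.014  0.004 -1.   ] F [-1.82 -0.71 10.  ] M [-0.19  0.25 -0.06] gap 0.305 q6 [ 0.25  0.65  1.57  0.01  0.93 -1.04]
the job is handed in; nothing more can be done
None
```

I stood the sample upright on the table and let go of it. I then took it by the knob again, tilted it against the sloped face and laid it there. I handed the job in at about 19 s, still holding the knob and pressing.

**Standing it up:** My first two tries, at 30 N and 20 N grip, only lifted the plate without turning it. A nearly slack grip let it swing upright. The images after release show it standing free.

**Position on the face:** The wrist image puts the plate about 1 mm off centre in both directions, with its edges parallel to the face's edges. The coarser top view agreed across the slope but put it about 1 mm the other way along it. I left it there.

**Flushness:** I checked this only indirectly. The knob sits 64.5 mm above the face, against 64 mm if flush. The force and moment readings put the pressure near the middle of the plate, and no tilt shows in the images.

**Push:** At hand-in the wrist read about 9.9 N along the face normal. With the sample's weight, the face carries roughly 11 N.

**Bystanders:** The lens post, jar and screwdriver, and the red and turquoise look-alikes, show only noise-level change against the first top picture. The stage stayed within measurement error of where I first found it.

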